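# Fit the retaining ring on a sprung valve stem with ring pliers

## Robot

A 6-joint arm with a two-finger parallel gripper is mounted at the origin on the work surface. World frame = base frame: x ahead of the robot, y to its left, z up, the work surface at z = 0. Lengths are in m, angles in rad, forces in N, time in s.
With the tool pointing down it reaches from about 0.35 to 0.975 m from the base axis. Payload 4.9 kg.
Tool frame: the origin (TCP) lies at the centre of the arm's flange, where the gripper is bolted on; the fingertips stand 173 mm ahead of it and the grasp point (between the pads) lies 155 mm ahead of it (ctrl.finger_overhang is the distance from the TCP to the fingertips, in m); z points along the fingers, y is the direction in which the jaws open and shut (so a half turn about z gives the same grasp; the last joint's range is limited). The gripper opens to 85 mm and grips with 20 to 120 N. Pads are 22 mm wide; open, the fingers measure 114 mm over their backs; the gripper's body (76 mm by 85 mm) begins 54 mm behind the grasp point. The pads swing forward as they close: fully open they stand 13 mm farther back than shut.
Start: joints at [1.178, 0.053, 1.613, -0, 1.476, -0.119], TCP at [0.169, 0.602, 0.405] pointing down, gripper open.
Joint ranges: [-3.01, 3.01], [-1.01, 2.22], [0.06, 2.58], [-1.02, 4.17], [0.09, 2.62], [-3.14, 3.14]. Speed limits (rad/s): [2.57, 2.57, 3.14, 3.14, 3.14, 3.14].

## Interface

Orientations are given as a rotation vector (axis times angle).
In Python, from station import ctrl, eyes, spotter gives the robot as it stands.
- The arm moves only by the shell command python3 -m crank 'ROWS' [FORCE]. ROWS is JSON, a list of rows, each a list of 7 numbers: the turn, a rotation vector about the tool's x, y, z in rad, then the shift along the tool's x, y, z in mm, then the closure, from -1 (fully open) to 1 (shut). A call has 1 to 8 rows; each row shifts and turns the pose as measured when the row begins, along the tool's axes as they then stand; what a row does not reach is not made up. A row lasts 1/12 s, in which the tool goes at most 41.7 mm and 7.16 degrees, less where a joint would pass 70% of its speed; a pose out of reach is approached as far as the arm can. A call is refused whole if a number of a shift passes 41.7 or a number of a turn 0.125, either way. A call with a gripper value outside its range is refused whole. The fingers move at their own pace and stop on an object; FORCE is the grip in N (left out, the last holds). Time passes only in rows, so rows that do not move let the fingers close. It gives the time, the measured TCP pose, the force and the opening at its end, in the units of the state.
- ctrl.get_obs(): the state, without advancing time (a new reading comes with each control period).
- eyes.get_image(name): name is "scene" or "top"; returns a dict with "image" (384x512x3 uint8, red, green, blue), "vertical_fov" (degrees; the focal length in pixels is half the picture's height over the tangent of half this angle, whatever the lens; pixels are square), "cx", "cy" (the principal point, pixels), "rvec" (rotation vector, rad) and "tvec" (3), from world to camera coordinates, as OpenCV has them. Camera axes: x right, y down, z forward; pixel columns grow to the right and rows downward; lengths in m; the calibration is good to about 2 mm. A picture is of the moment at which its call begins. There is no depth.
- ctrl.finish_job(): hands the job in, once; it reports no verdict.
Trained networks look in a picture, given as the dict that the camera call returned (one of the last four; its "shot" number tells which), for a name from the list of things; names that differ only in an ending like _2 or _b are one class to them, and where a whole thing is asked for, a point or a joint stands for the part that bears it (a point fixed in the world has none). Each returns a list of dicts, best first, with "confidence" (0 to 1); they miss things now and then, are a little off and sometimes report something else, mostly with a low value. They report only what shows in the picture. A call takes as long as a camera call.
- spotter.look_for(query, picture): "centre" ([x, y, z] in m, in world coordinates, good to about 4 mm: the middle of the surface that is visible of it).
- spotter.outline_of(query, picture): "region" (384x512 bool, what is visible of it).
- spotter.mark_of(query, picture): "centre" ([x, y, z] in m, in world coordinates, good to about 4 mm: a listed point, or the origin of a listed thing).
The state is a dict: "t": time; "q": joint angles; "dq": joint speeds; "effort": joint torques, N m; "tool_pos": TCP position; "tool_rot": TCP orientation; "contact_force": force on the tool from outside, world axes, zero at the start; "wrist_torque": the same for the moment, N m; "opening": finger opening in m.
Only numpy, scipy, OpenCV 4.12 (cv2) and the standard library are available. Lean on these libraries where they do the work, as an engineer would, in place of code of your own. Each camera call takes 0.05 s, during which the arm holds its last target.

## Task

Take the ring pliers upright from their stand with the retaining ring on their pins, and squeeze them to spread the ring. Slide the ring down over the valve stem, pressing the sprung cap down gently with it until the ring is level with the stem's groove, let the ring close into the groove, then lift the pliers off and stand them upright on their pad again. Leave the other things on the bench alone.

Things in the scene. Friction and masses are not known exactly. Their poses are not given: they have to be found in the camera images.
- pliers_grip (a point): Upright steel ring pliers, 116 mm tall, 240 g; point midway between the two black handles, 98 mm above the undersides of the feet. z up, y through both handles (squeeze along y), pins on the -x side. Relaxed handles lean outwards: 41 mm over their outsides at the bottom (72 mm above the feet), 55 mm at the top (114 mm); 16 mm wide in x.
- pliers_feet (a point): Point on the pliers' axis level with the undersides of the feet; axes as the grip point. Each jaw has feet from 13 to 26 mm out along +x and -x, so a stem passes up between them (32 mm of headroom). Under each -x foot is a pin, 3.9 mm long and 3.5 mm thick, at x = -17 mm.
- pliers_left (a joint): Angle of the +y lever (the other mirrors it): 0 relaxed, 0.18 rad squeezed to the built-in stop, handle faces then parallel, 34 mm apart. About 15 N squeezes them; a spring reopens them. Squeezing moves the feet 9 mm out each side: the pins spread and hold the ring. Opened slowly to about 52 mm, a gripper still holds the pliers lightly by their spring, and the pins lift straight out of the ring.
- ring_center (a point): Centre of the dark steel retaining ring, half-way up its 4 mm thickness, z its axis; 36 g. It starts flat on the stand's pad under the pliers' feet, centred on their axis, their pins in its two lug holes (17 mm towards -x). 21 mm inside, 33 mm outside diameter, open between the lugs; its arms pivot on a block at +x.
- ring_left (a joint): Opening angle of the ring's +y arm: 0 closed (as in the groove), about 0.25 rad when the pliers are fully squeezed. Below about 0.12 rad it cannot pass the stem. A spring closes it.
- ring_right (a joint): Opening angle of the ring's -y arm; mirrors the other.
- valve_top (a point): Centre of the top of the fixed aluminium valve block (120 x 100 x 45 mm), on the axis of the upright steel stem, z up. Stem 24 mm thick, end tapered to 15 mm over 6 mm. It is screwed in to an unknown height: the top of the sprung cap round it (40 mm outside, 26 mm hole), at rest, is anywhere from 14 to 38 mm above this point (find it by touch); the stem's tip is always 11.5 mm above that.
- valve_port (a point): Centre of the valve block, 22 mm above the bench under valve_top; same axes. The cap resists pressing with 4 N at once, 7 N just before its stop 7.5 mm lower, then steeply more. The stem's groove, 20 mm diameter, 7.5 mm wide, begins 0.5 mm below the cap's rest height. At the stop the ring is near the groove's bottom: let go there, it closes and the cap holds it up. Over 25 N through the pliers damages it.
- stand_pad (a point): Middle of the black pad in the parking stand, on its top, 14 mm above the bench; z up, x and y as of the parked pliers. The pliers' feet stand on it; a gap across it 12.5 to 21.5 mm towards -x takes the pins. Fixed grey tray 110 x 100 mm round it, walls 22 mm high.
- cup: White plastic cup, 48 mm wide, 50 mm tall, bystander; origin at the centre of its underside.
- cone: Blue plastic pointed peg on a 48 mm foot, 60 mm tall, bystander; origin at the centre of its underside.
- case: Dark flat box, 90 x 130 x 35 mm, bystander; origin at the centre of its underside.
- jar: Small glass jar with a grey lid, 56 mm wide, 65 mm tall, bystander; origin at the centre of its underside.

How it is judged:
On the way, in this order (a step that is already met when the one before it is completed fails the run):
1. the ring is lifted, spread on the pliers (height (world z) of ring_center above 0.04 m and value of joint ring_left above 0.1 rad), for 0.2 s.
2. the spread ring is brought down on the stem (horizontal distance between ring_center and valve_top below 0.004 m and z of ring_center in the frame of valve_top between 0.006 and 0.0355 m and value of joint ring_left above 0.1 rad), for 0.1 s.
3. the ring is closed in the groove (horizontal distance between ring_center and valve_top below 0.004 m and z of ring_center in the frame of valve_top between 0.01 and 0.0375 m and value of joint each of ring_left, ring_right below 0.05 rad and angle between ring_center's own z axis and vertical below 0.12 rad and contact force between ring and anything else above 2 N), for 0.2 s.
At the end, for the whole second after the job is handed in: Ring closed (arms under 0.05 rad) in the groove: centre within 4 mm of the stem axis, 10 to 37.5 mm above the valve block, held by the cap (over 2 N), tilt under 0.12 rad. Pliers free and upright (0.15 rad) on the stand pad, within 20 mm of its middle. Both at rest (all of step 3 and horizontal distance between pliers_grip and stand_pad below 0.02 m and z of pliers_grip in the frame of stand_pad between 0.085 and 0.12 m and angle between pliers_grip's own z axis and vertical below 0.15 rad and linear speed of each of pliers, ring below 0.02 m/s); the robot touches nothing.
It fails at once if the pliers press the ring on the valve too hard (about 20 N of this is the spreading itself) (contact force between ring and pliers above 45 N and horizontal distance between ring_center and valve_top below 0.03 m).
It fails at once if the cup is disturbed (distance of cup from where it was at the start of the episode above 0.02 m or angle between cup's own z axis and vertical above 0.4 rad).
It fails at once if the cone is disturbed (distance of cone from where it was at the start of the episode above 0.02 m or angle between cone's own z axis and vertical above 0.4 rad).
It fails at once if the case is disturbed (distance of case from where it was at the start of the episode above 0.02 m or angle between case's own z axis and vertical above 0.4 rad).
It fails at once if the jar is disturbed (distance of jar from where it was at the start of the episode above 0.02 m or angle between jar's own z axis and vertical above 0.4 rad).
It also fails if it takes over 64 s, if anything falls off the work surface, if the arm or the gripper's body presses on something with over 40 N, if the wrist force passes 120 N, or if a joint passes its speed limit or range.

## Working session

There is one attempt and no reset: what is moved stays moved. The work goes in short steps, Python scripts to look and compute and a shell command to move; the robot and the scene stay as the last step left them, time stands still between calls to the robot, and variables do not carry over. Pictures are saved under pics/ and viewed, and the job is handed in when it is done.

```bash
ls; mkdir -p pics; cat > h.py <<'E'
import numpy as np, cv2
from station import ctrl, eyes, spotter
from scipy.spatial.transform import Rotation as R
def K(p):
    f=p["image"].shape[0]/2/np.tan(np.radians(p["vertical_fov"])/2)
    return np.array([[f,0,p["cx"]],[0,f,p["cy"]],[0,0,1]])
def proj(p,X):
    return cv2.projectPoints(np.array(X,float).reshape(-1,3),np.array(p["rvec"],float),np.array(p["tvec"],float),K(p),None)[0].reshape(-1,2)
def ray(p,u,v,z):
    Rm=R.from_rotvec(p["rvec"]).as_matrix(); c=-Rm.T@np.array(p["tvec"])
    d=Rm.T@np.linalg.inv(K(p))@np.array([u,v,1]); return c+d*(z-c[2])/d[2]
def save(p,n,crop=None,s=1.5):
    im=p["image"][:,:,::-1]
    if crop: x0,y0,x1,y1=crop; im=im[y0:y1,x0:x1]
    cv2.imwrite(n,cv2.resize(im,None,fx=s,fy=s,interpolation=cv2.INTER_CUBIC))
E
python3 - <<'E'
from h import *
for c in ["scene","top"]:
    p=eyes.get_image(c); save(p,f"pics/{c}0.png")
    print(c,[k for k in p],p["vertical_fov"])
    for n in ["pliers_grip","pliers_feet","ring_center","valve_top","valve_port","stand_pad","cup","cone","case","jar"]:
        r=spotter.mark_of(n,p); print(n,[(np.round(a["centre"],4).tolist(),round(a["confidence"],2)) for a in r[:2]])
print(ctrl.get_obs())
E
```

```text
pics
scene ['image', 'vertical_fov', 'cx', 'cy', 'rvec', 'tvec', 'shot'] 50.37190262599873
pliers_grip [([0.4635, 0.2355, 0.1182], 0.84)]
pliers_feet [([0.4638, 0.2357, 0.018], 0.7)]
ring_center [([0.4619, 0.2349, 0.0161], 0.66)]
valve_top [([0.5563, -0.1687, 0.048], 0.9)]
valve_port [([0.5563, -0.1726, 0.0208], 0.66)]
stand_pad [([0.4645, 0.2328, 0.0116], 0.77), ([0.4618, 0.2384, 0.0145], 0.24)]
cup [([0.7063, 0.0875, -0.0019], 0.68), ([0.4667, 0.2375, 0.1134], 0.41)]
cone [([0.7021, -0.0111, -0.0005], 0.58)]
case [([0.3766, -0.0035, -0.0025], 0.73)]
jar [([0.464, 0.2349, 0.0099], 0.73), ([0.6984, -0.078, -0.0004], 0.6)]
top ['image', 'vertical_fov', 'cx', 'cy', 'rvec', 'tvec', 'shot'] 53.51420556759579
pliers_grip [([0.4616, 0.2323, 0.1138], 0.94), ([0.5579, -0.1715, 0.0448], 0.56)]
pliers_feet [([0.4674, 0.2367, 0.0187], 0.59)]
ring_center [([0.4613, 0.2331, 0.0167], 0.6)]
valve_top [([0.5522, -0.1705, 0.0425], 0.94)]
valve_port [([0.5555, -0.1683, 0.0257], 0.86), ([0.4631, 0.2328, 0.0167], 0.26)]
stand_pad [([0.462, 0.2372, 0.0153], 0.69), ([0.4615, 0.234, 0.0168], 0.31)]
cup [([0.7104, 0.0782, 0.0011], 0.57)]
cone [([0.7019, -0.0073, -0.003], 0.97)]
case [([0.381, -0.0001, -0.0013], 0.98)]
jar [([0.6945, -0.0731, 0.0006], 0.82)]
{'t': 1.1, 'q': array([ 1.17800009e+00,  5.26868313e-02,  1.61289144e+00, -2.17882136e-06,
        1.47598080e+00, -1.19012732e-01]), 'dq': array([ 8.46344347e-06,  1.73226489e-03, -6.54284317e-04,  8.41497457e-04,
       -1.72673898e-03,  1.01314544e-03]), 'effort': array([ 7.63798635e-04, -3.93699288e+01, -3.70461345e+01, -2.12190338e-05,
        4.79561859e-04, -3.76113775e-06]), 'tool_pos': array([0.16898648, 0.60170524, 0.40471687]), 'tool_rot': array([4.28714449e-01, 3.11219243e+00, 5.01786728e-05]), 'contact_force': array([-0.05324813,  0.00392397, -1.07007261]), 'wrist_torque': array([0.0360807 , 0.00475344, 0.00373921]), 'opening': 0.08569100095756356}
```

View pics/scene0.png

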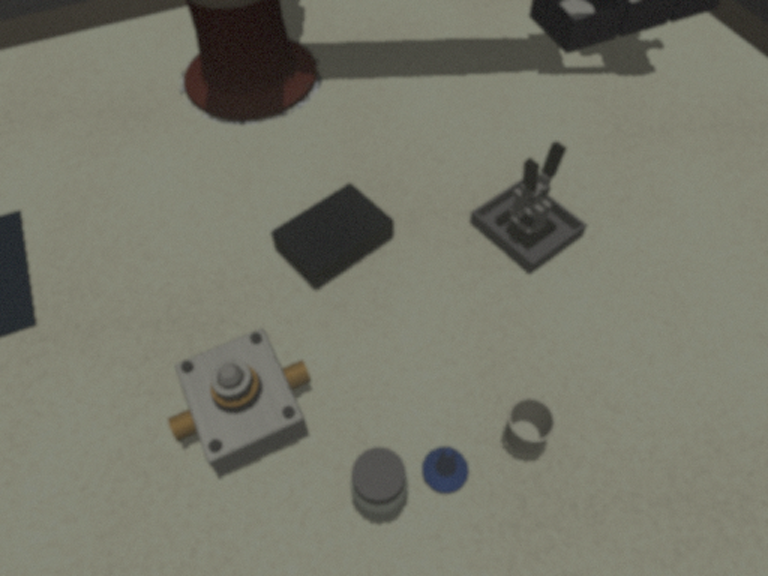

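View pics/top0.png

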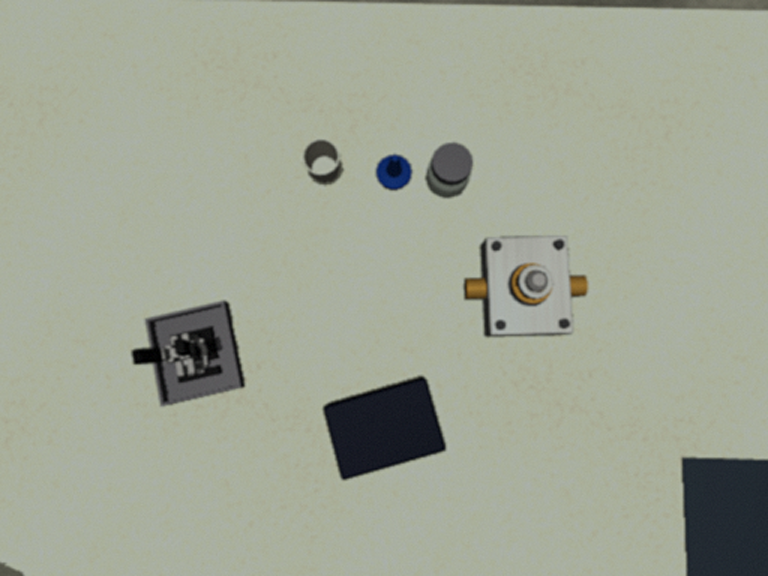

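```bash
python3 - <<'E'
from h import *
p=eyes.get_image("top"); np.save("top.npy",p,allow_pickle=True)
save(p,"pics/t_st.png",(80,190,170,280),7); save(p,"pics/t_v.png",(300,150,400,230),7)
q=eyes.get_image("scene"); np.save("scene.npy",q,allow_pickle=True)
save(q,"pics/s_st.png",(300,80,400,190),5.4); save(q,"pics/s_v.png",(105,210,215,320),5.4)
for p in(p,q):
  Rm=R.from_rotvec(p["rvec"]).as_matrix(); print(-Rm.T@np.array(p["tvec"]), p["cx"],p["cy"])
E
```

```text
[0.45723986 0.0055486  0.72946598] 250.91791678877283 189.74309164195614
[ 0.8695869  -0.1335302   0.62213915] 262.8383550658767 190.02452824840177
```

View pics/t_st.png

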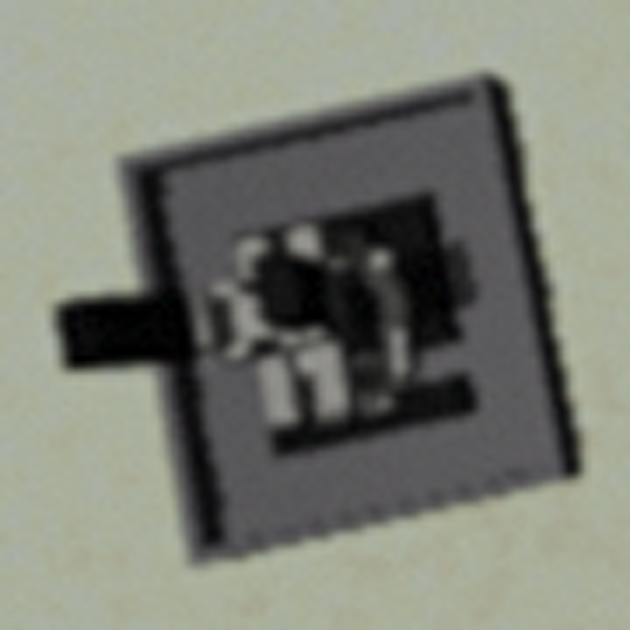

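View pics/t_v.png

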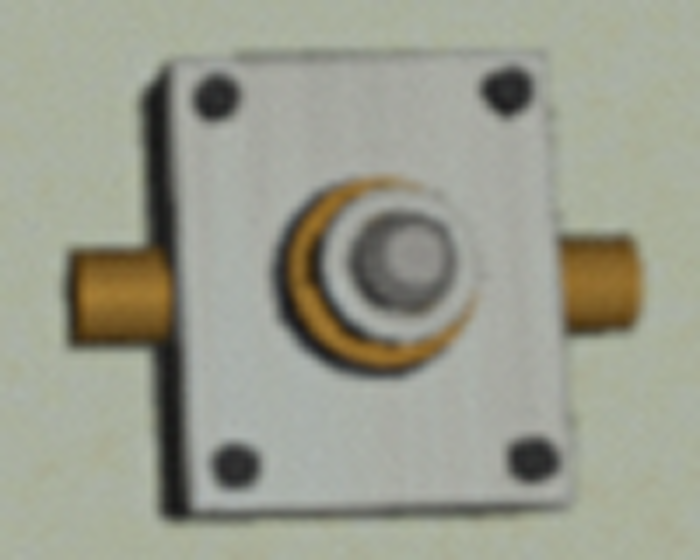

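View pics/s_st.png

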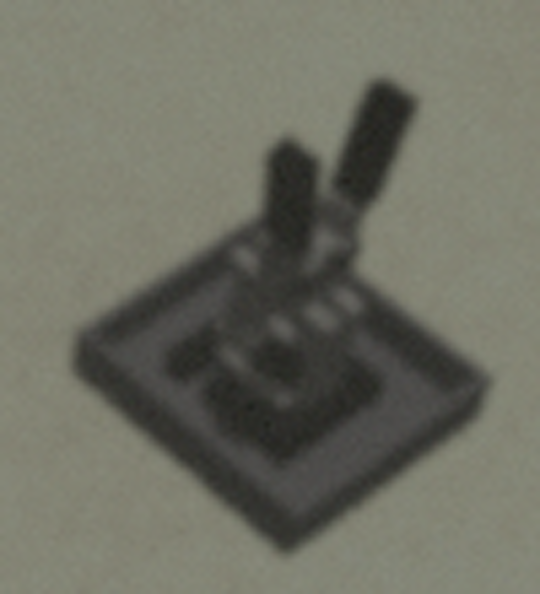

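View pics/s_v.png

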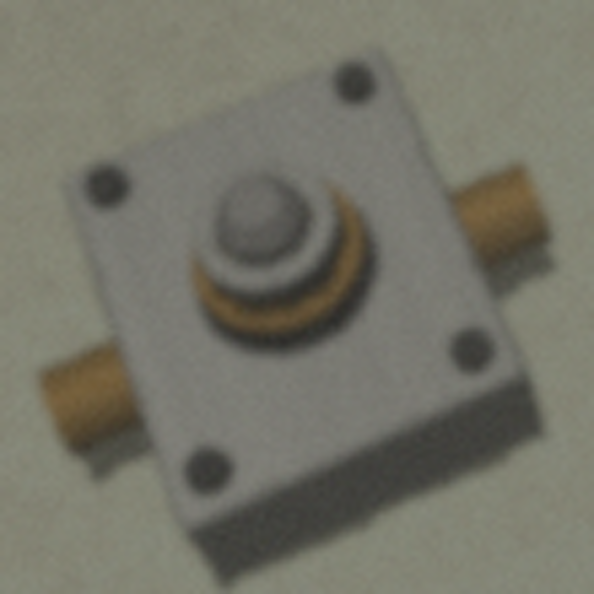

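```bash
python3 - <<'E'
from h import *
p=np.load("top.npy",allow_pickle=True).item();q=np.load("scene.npy",allow_pickle=True).item()
def P(c,pts,s,off,z): 
    return np.array([ray(c,(x+.5)/s-.5+off[0],(y+.5)/s-.5+off[1],z)[:2] for x,y in pts])
def rep(n,A):
    print(n,A.round(4).tolist(),"mean",A.mean(0).round(4), "sides",[round(float(np.linalg.norm(A[i]-A[i-1])),4) for i in range(4)])
    for i in range(4):
        d=A[i]-A[i-1]; print("  ang",np.degrees(np.arctan2(d[1],d[0])).round(1))
rep("valve top",P(p,[(172,58),(547,50),(578,505),(190,513)],7,(300,150),.045))
rep("valve scene",P(q,[(70,185),(375,48),(527,378),(195,522)],5.4,(105,210),.045))
rep("tray top",P(p,[(122,158),(500,72),(580,475),(195,562)],7,(80,190),.022))
print(P(q,[(80,345),(288,525),(487,383)],5.4,(300,80),.022))
# stem tip circle
Rm=lambda c:R.from_rotvec(c["rvec"]).as_matrix()
def line(c,u,v):
    o=-Rm(c).T@np.array(c["tvec"]); d=Rm(c).T@np.linalg.inv(K(c))@np.array([u,v,1]);return o,d/np.linalg.norm(d)
def tri(a,b):
    (o1,d1),(o2,d2)=a,b; s=np.linalg.lstsq(np.c_[d1,-d2],o2-o1,rcond=None)[0]
    return o1+d1*s[0],o2+d2*s[1]
print(tri(line(p,(412+.5)/7-.5+300,(256+.5)/7-.5+150),line(q,(265+.5)/5.4-.5+105,(203+.5)/5.4-.5+210)))
E
```

```text
valve top [[0.61, -0.1211], [0.6144, -0.2191], [0.4957, -0.2247], [0.4913, -0.1256]] mean [ 0.5528 -0.1726] sides [0.1187, 0.0981, 0.1188, 0.0992]
  ang 2.2
  ang -87.4
  ang -177.3
  ang 92.5
valve scene [[0.5023, -0.2213], [0.4945, -0.1261], [0.614, -0.1195], [0.6158, -0.2137]] mean [ 0.5567 -0.1701] sides [0.1138, 0.0955, 0.1198, 0.0942]
  ang -176.2
  ang 94.7
  ang 3.2
  ang -88.9
tray top [[0.5022, 0.2975], [0.5276, 0.1981], [0.4221, 0.1709], [0.3973, 0.2703]] mean [0.4623 0.2342] sides [0.1084, 0.1026, 0.1089, 0.1024]
  ang 14.6
  ang -75.7
  ang -165.5
  ang 104.0
[[0.42949747 0.17341909]
 [0.5298506  0.19897249]
 [0.50512841 0.29631784]]
(array([ 0.55319442, -0.17221855,  0.08458039]), array([ 0.55428821, -0.16840956,  0.08369316]))
```

```bash
cat > d.py <<'E'
import sys; from h import *
# args: target tcp x y z [yaw of tool y deg]
def delta(t,yaw=104.3):
    o=ctrl.get_obs(); Rt=R.from_rotvec(o["tool_rot"])
    y=np.radians(yaw); Y=np.array([np.cos(y),np.sin(y),0]); Z=np.array([0,0,-1.]); X=np.cross(Y,Z)
    Rd=R.from_matrix(np.c_[X,Y,Z])
    print("t %.2f"%o["t"],"pos",(o["tool_pos"]*1000).round(1),"F",o["contact_force"].round(1),"T",o["wrist_torque"].round(2),"open %.1f"%(o["opening"]*1000))
    print("shift mm",(Rt.inv().apply(np.array(t)-o["tool_pos"])*1000).round(1),"| after turn",(Rd.inv().apply(np.array(t)-o["tool_pos"])*1000).round(1),"turn",(Rt.inv()*Rd).as_rotvec().round(4))
if __name__=="__main__":
    a=[float(v) for v in sys.argv[1:]]; delta(a[:3],*a[3:])
E
python3 d.py .4625 .2345 .36
python3 -m crank '[[0,0,-0.104,0,0,0,-1],[0,0,-0.104,0,0,0,-1],[0,0,-0.104,0,0,0,-1],[0,0,-0.104,0,0,0,-1],[0,0,-0.104,0,0,0,-1]]' 40
python3 d.py .4625 .2345 .36
```

```text
t 1.20 pos [169.  601.7 404.7] F [ 0.9 -0.5  1. ] T [-0.05 -0.04 -0.01] open 85.2
shift mm [-381.9 -274.2   44.7] | after turn [-193.7 -428.3   44.7] turn [-0.     -0.     -0.5234]
t: 1.62
tool_pos: [0.169, 0.6017, 0.4047]
tool_rot: [0.421, -3.113, 0.0]
contact_force: [0.4, -0.4, 0.2]
opening: 0.0852
t 1.62 pos [169.  601.7 404.7] F [ 0.4 -0.4  0.2] T [-0.   -0.11 -0.02] open 85.2
shift mm [-185.4 -432.    44.7] | after turn [-193.7 -428.3   44.7] turn [-0.     -0.      0.0193]
```

```bash

python3 -m crank '[[0,0,0.019,-16,-36,3.7,-1],[0,0,0,-16,-36,3.7,-1],[0,0,0,-16,-36,3.7,-1],[0,0,0,-16,-36,3.7,-1],[0,0,0,-16,-36,3.7,-1],[0,0,0,-16,-36,3.7,-1]]' 40
python3 d.py .4625 .2345 .36
```

```text
t: 2.12
tool_pos: [0.3174, 0.4159, 0.3825]
tool_rot: [-0.419, 3.112, 0.008]
contact_force: [0.5, 0.3, 0.1]
opening: 0.0856
t 2.12 pos [317.4 415.9 382.5] F [0.5 0.3 0.1] T [ 0.04 -0.03  0.03] open 85.6
shift mm [ -91.9 -213.4   21.6] | after turn [ -95.7 -211.6   22.5] turn [0.005  0.0023 0.0178]
```

```bash

python3 -m crank '[[0,0,0.018,-16,-36,3.7,-1],[0,0,0,-16,-36,3.7,-1],[0,0,0,-16,-36,3.7,-1],[0,0,0,-16,-36,3.7,-1],[0,0,0,-16,-36,3.7,-1],[0,0,0,-12,-28,3,-1],[0,0,0,0,0,0,-1]]' 40
python3 d.py .4625 .2345 .36
```

```text
t: 2.7
tool_pos: [0.4658, 0.2229, 0.3605]
tool_rot: [-0.38, 3.111, 0.008]
contact_force: [-0.1, 0.7, 0.7]
opening: 0.0853
t 2.70 pos [465.8 222.9 360.5] F [-0.1  0.7  0.7] T [0.01 0.05 0.01] open 85.3
shift mm [ 0.4 12.   0.5] | after turn [ 0.4 12.   0.5] turn [ 0.0039  0.0079 -0.0067]
```

```bash

python3 -m crank '[[0.004,0.008,-0.007,0.4,12,0,-1],[0,0,0,0,0,0,-1],[0,0,0,0,0,0,-1]]' 40
python3 d.py .4625 .2345 .28
python3 - <<'E'
from h import *
p=eyes.get_image("top"); q=eyes.get_image("scene"); 
save(p,"pics/t2.png",(60,150,220,300),4); save(q,"pics/s2.png",(260,10,440,200),4)
for c in (p,q):
  for n in ["pliers_grip","pliers_feet","ring_center","stand_pad"]:
    r=spotter.mark_of(n,c); print(n,[(np.round(a["centre"],4).tolist(),round(a["confidence"],2)) for a in r[:1]])
E
```

```text
t: 2.95
tool_pos: [0.4628, 0.2344, 0.3606]
tool_rot: [0.386, -3.116, -0.0]
contact_force: [-0.0, 0.7, -0.1]
opening: 0.0856
t 2.95 pos [462.8 234.4 360.6] F [-0.   0.7 -0.1] T [ 0.05  0.03 -0.  ] open 85.6
shift mm [ 0.2  0.1 80.6] | after turn [ 0.3  0.2 80.6] turn [ 0.0004 -0.0013 -0.0032]
pliers_grip [([0.4645, 0.231, 0.1176], 0.79)]
pliers_feet [([0.4631, 0.2374, 0.0168], 0.61)]
ring_center [([0.4608, 0.2324, 0.0152], 0.52)]
stand_pad [([0.4601, 0.2396, 0.013], 0.9)]
pliers_grip [([0.468, 0.2347, 0.1157], 0.6)]
pliers_feet [([0.4669, 0.2354, 0.0184], 0.79)]
ring_center []
stand_pad [([0.4617, 0.2337, 0.0138], 0.61)]
```

View pics/t2.png

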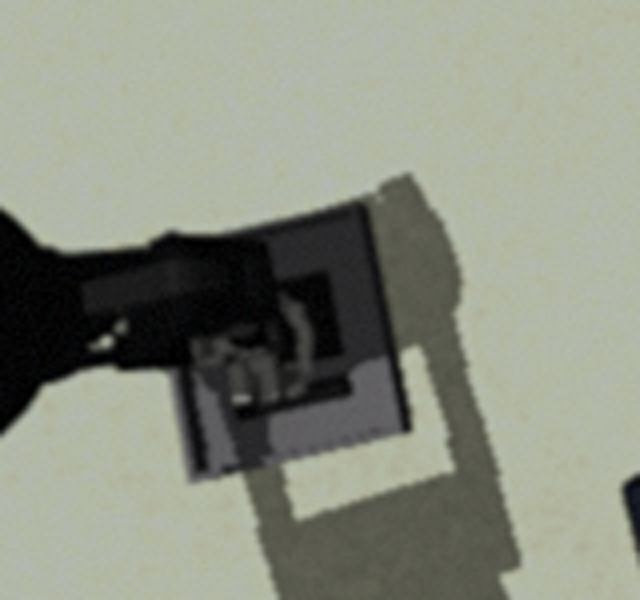

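View pics/s2.png

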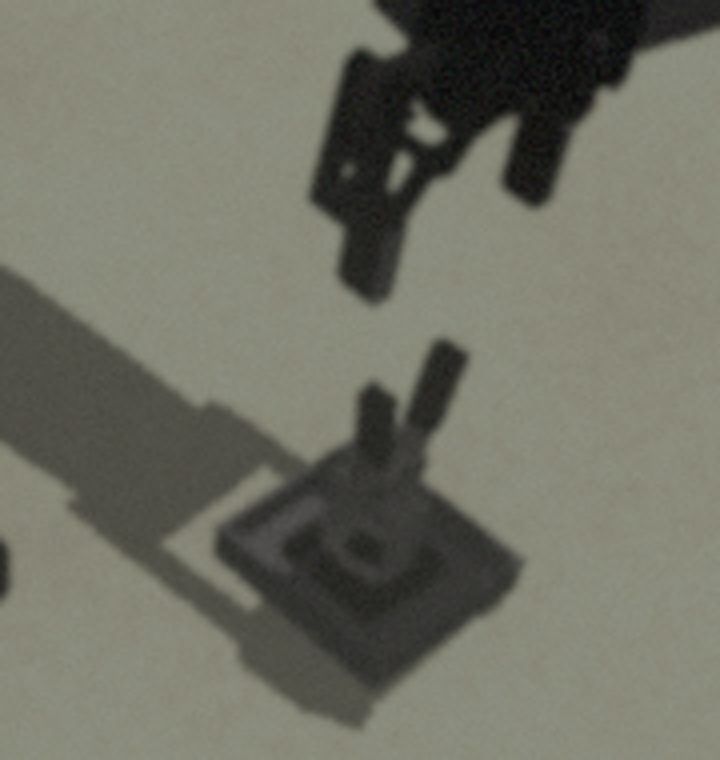

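```bash

python3 -m crank '[[0,0,0,0,0,30,-1],[0,0,0,0,0,30,-1],[0,0,0,0,0,15,-1],[0,0,0,0,0,8,-1],[0,0,0,0,0,8,-1],[0,0,0,0,0,0,-1],[0,0,0,0,0,0,-1]]' 40
python3 d.py .463 .2345 .267
```

```text
t: 4.03
tool_pos: [0.4646, 0.234, 0.2696]
tool_rot: [-0.383, 3.112, 0.003]
contact_force: [-0.6, 0.4, -0.6]
opening: 0.0856
t 4.03 pos [464.6 234.  269.6] F [-0.6  0.4 -0.6] T [-0.01 -0.01  0.01] open 85.6
shift mm [1.5 0.9 2.5] | after turn [1.5 0.9 2.6] turn [ 0.0009  0.0063 -0.0047]
```

```bash

python3 -m crank '[[0,0.006,-0.005,0,0.5,2.5,-0.6],[0,0,0,0,0,0,-0.4],[0,0,0,0,0,0,-0.4]]' 30
python3 d.py .463 .2345 .267
python3 -m crank '[[0,0,0,0,0,0,-0.3],[0,0,0,0,0,0,-0.25],[0,0,0,0,0,0,-0.25]]' 30
python3 d.py .463 .2345 .267
python3 - <<'E'
from h import *
p=eyes.get_image("top"); q=eyes.get_image("scene"); 
save(p,"pics/t3.png",(60,150,220,300),4); save(q,"pics/s3.png",(260,10,440,200),4)
E
```

```text
t: 4.28
tool_pos: [0.4656, 0.2348, 0.2696]
tool_rot: [-0.392, 3.113, 0.003]
contact_force: [0.7, -0.0, 0.9]
opening: 0.0601
t 4.28 pos [465.6 234.8 269.6] F [ 0.7 -0.   0.9] T [ 0.04 -0.02  0.03] open 60.1
shift mm [2.6 0.3 2.6] | after turn [2.6 0.3 2.6] turn [0.0012 0.0042 0.0008]
t: 4.53
tool_pos: [0.4661, 0.2352, 0.2714]
tool_rot: [-0.392, 3.11, 0.004]
contact_force: [0.1, -0.1, -1.7]
opening: 0.0536
t 4.53 pos [466.1 235.2 271.4] F [ 0.1 -0.1 -1.7] T [-0.03  0.04  0.03] open 53.6
shift mm [3.2 0.1 4.4] | after turn [3.2 0.1 4.4] turn [0.0017 0.0073 0.0009]
```

View pics/s3.png

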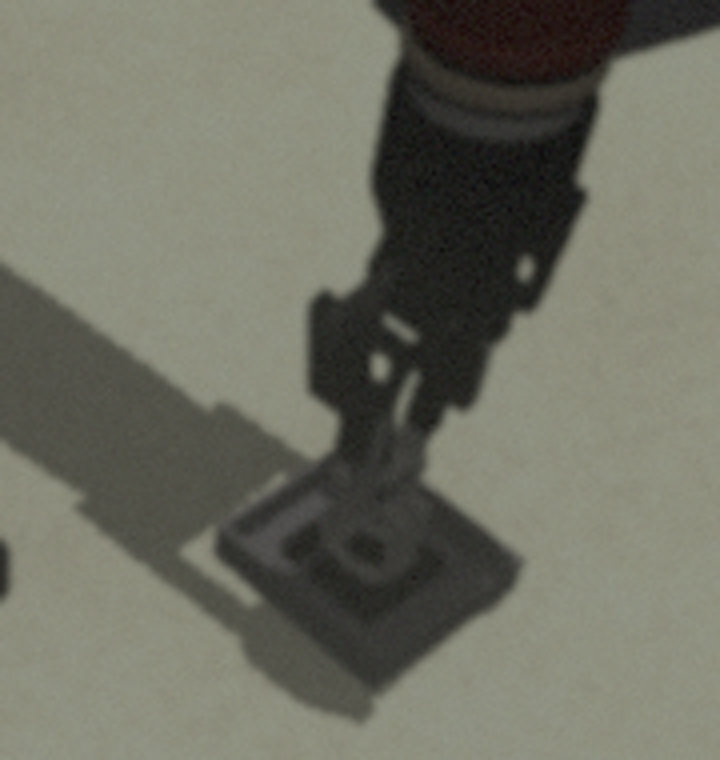

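View pics/t3.png

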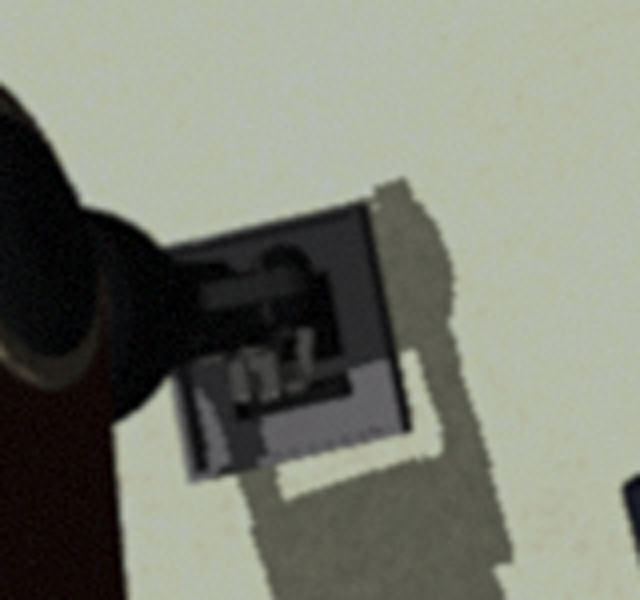

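```bash

python3 -m crank '[[0,0.006,0,3,0,4,-0.35],[0,0,0,0,0,0,-0.35]]' 30
python3 d.py .464 .2348 .267
python3 -m crank '[[0,0,0,0,0,0,-0.35]]' 30
python3 d.py .464 .2348 .267
```

```text
t: 4.8
tool_pos: [0.463, 0.2344, 0.2671]
tool_rot: [-0.392, 3.117, 0.003]
contact_force: [-0.3, -0.0, -1.4]
opening: 0.0577
t 4.80 pos [463.  234.4 267.1] F [-0.3 -0.  -1.4] T [-0.01  0.02 -0.05] open 57.7
shift mm [-1.1  0.2  0.1] | after turn [-1.1  0.2  0.1] turn [0.0018 0.0006 0.0009]
t: 4.88
tool_pos: [0.463, 0.2344, 0.2671]
tool_rot: [-0.392, 3.116, 0.003]
contact_force: [-0.1, 0.1, 0.4]
opening: 0.0575
t 4.88 pos [463.  234.4 267.1] F [-0.1  0.1  0.4] T [0.01 0.02 0.01] open 57.5
shift mm [-1.1  0.2  0.1] | after turn [-1.1  0.2  0.1] turn [0.0018 0.0008 0.0008]
```

Now squeeze.

```bash

python3 -m crank '[[0,0,0,-1,0,0,-0.2],[0,0,0,0,0,0,-0.1],[0,0,0,0,0,0,0],[0,0,0,0,0,0,0]]' 40
python3 d.py .464 .2348 .267
python3 -m crank '[[0,0,0,0,0,0,0.1],[0,0,0,0,0,0,0.2],[0,0,0,0,0,0,0.3],[0,0,0,0,0,0,0.4],[0,0,0,0,0,0,0.5],[0,0,0,0,0,0,0.5]]' 40
python3 d.py .464 .2348 .267
```

```text
t: 5.22
tool_pos: [0.4654, 0.2355, 0.2709]
tool_rot: [-0.392, 3.111, 0.007]
contact_force: [0.4, 0.2, -2.7]
opening: 0.0425
t 5.22 pos [465.4 235.5 270.9] F [ 0.4  0.2 -2.7] T [ 0.04 -0.06 -0.06] open 42.5
shift mm [ 1.6 -0.4  3.9] | after turn [ 1.5 -0.4  3.9] turn [0.0037 0.0063 0.0009]
t: 5.72
tool_pos: [0.466, 0.2362, 0.2729]
tool_rot: [-0.391, 3.109, 0.01]
contact_force: [0.2, 1.6, 2.8]
opening: 0.032
t 5.72 pos [466.  236.2 272.9] F [0.2 1.6 2.8] T [ 0.16  0.18 -0.02] open 32.0
shift mm [ 2.3 -0.9  5.8] | after turn [ 2.3 -0.9  5.9] turn [0.0054 0.0086 0.0008]
```

```bash

python3 -m crank '[[0,0,0,0,0,-10,0.6],[0,0,0,0,0,-20,0.6],[0,0,0,0,0,-20,0.6],[0,0,0,0,0,-20,0.6],[0,0,0,0,0,-10,0.6],[0,0,0,0,0,0,0.6]]' 50
python3 d.py .464 .2348 .367
python3 - <<'E'
from h import *
p=eyes.get_image("top"); q=eyes.get_image("scene"); 
save(p,"pics/t4.png",(60,150,220,300),4); save(q,"pics/s4.png",(260,10,440,200),4)
for c in (p,q):
  for n in ["pliers_grip","pliers_feet","ring_center"]:
    r=spotter.mark_of(n,c); print(n,[(np.round(a["centre"],4).tolist(),round(a["confidence"],2)) for a in r[:1]])
E
```

```text
t: 6.22
tool_pos: [0.4629, 0.2337, 0.3487]
tool_rot: [0.391, -3.11, 0.001]
contact_force: [1.5, 0.1, -2.8]
opening: 0.0315
t 6.22 pos [462.9 233.7 348.7] F [ 1.5  0.1 -2.8] T [-0.03 -0.02 -0.  ] open 31.5
shift mm [ -1.2   0.8 -18.3] | after turn [ -1.4   0.8 -18.3] turn [ 0.     -0.0073  0.0007]
pliers_grip [([0.4645, 0.2323, 0.1948], 0.88)]
pliers_feet [([0.4648, 0.2337, 0.0965], 0.55)]
ring_center [([0.4573, 0.2283, 0.0905], 0.59)]
pliers_grip [([0.457, 0.2305, 0.0915], 0.4)]
pliers_feet [([0.4605, 0.236, 0.0945], 0.86)]
ring_center [([0.46, 0.2286, 0.0936], 0.5)]
```

View pics/s4.png

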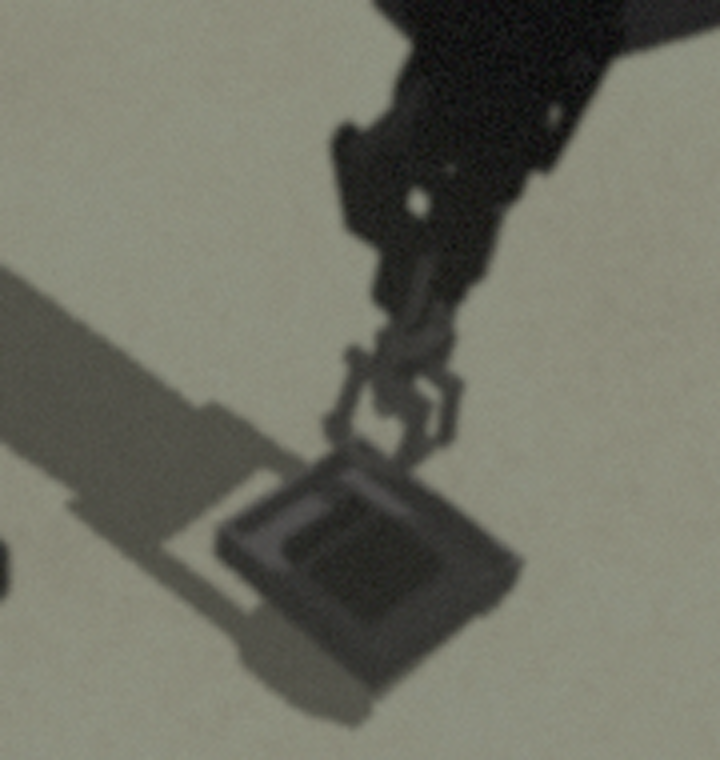

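View pics/t4.png

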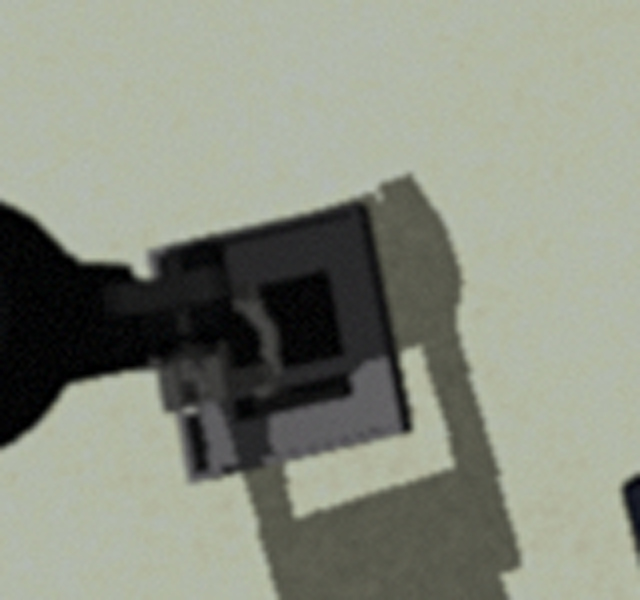

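```bash

python3 d.py .554 -.171 .38
python3 -m crank '[[0,0,0,0,0,-10,0.6],[0,0,0,2,-10,-10,0.6],[0,0,0,5,-20,-10,0.6]]' 50
python3 d.py .554 -.171 .38
```

```text
t 6.62 pos [462.3 233.6 345.6] F [ 0.1  0.8 -3.3] T [ 0.03 -0.06 -0.01] open 31.3
shift mm [  11.8 -414.7  -34.3] | after turn [  11.1 -414.8  -34.4] turn [ 0.0001 -0.0125  0.0008]
t: 6.87
tool_pos: [0.4624, 0.2035, 0.3737]
tool_rot: [0.396, -3.096, 0.003]
contact_force: [-0.4, -0.0, -2.6]
opening: 0.0317
t 6.87 pos [462.4 203.5 373.7] F [-0.4 -0.  -2.6] T [-0.05 -0.   -0.01] open 31.7
shift mm [   5.8 -385.5   -6.4] | after turn [   3.7 -385.6   -6.3] turn [ 0.0006 -0.0203  0.0051]
```

```bash

python3 -m crank '[[0,-0.01,0,1,-30,-2,0.6],[0,-0.01,0,1,-35,-1,0.6],[0,0,0,0,-35,-1,0.6],[0,0,0,0,-35,0,0.6],[0,0,0,0,-35,0,0.6],[0,0,0,0,-35,0,0.6]]' 50
python3 d.py .554 -.171 .38
```

```text
t: 7.37
tool_pos: [0.513, -0.0033, 0.3895]
tool_rot: [-0.411, 3.1, -0.002]
contact_force: [1.0, -0.2, -2.9]
opening: 0.0315
t 7.37 pos [513.   -3.3 389.5] F [ 1.  -0.2 -2.9] T [-0.02 -0.04 -0.05] open 31.5
shift mm [   4.2 -172.6   10.1] | after turn [   1.7 -172.6    9.5] turn [-0.0033  0.0143  0.014 ]
```

```bash

python3 -m crank '[[0,0.01,0.01,0,-35,2,0.6],[0,0,0,0,-35,2,0.6],[0,0,0,0,-35,0,0.6],[0,0,0,0,-30,0,0.6],[0,0,0,0,-18,0,0.6],[0,0,0,0,-8,0,0.6],[0,0,0,0,0,0,0.6],[0,0,0,0,0,0,0.6]]' 50
python3 d.py .554 -.171 .38
```

```text
t: 8.03
tool_pos: [0.5527, -0.1789, 0.3967]
tool_rot: [-0.377, 3.107, -0.018]
contact_force: [0.6, 0.4, -3.3]
opening: 0.0314
t 8.03 pos [ 552.7 -178.9  396.7] F [ 0.6  0.4 -3.3] T [ 0.02  0.04 -0.04] open 31.4
shift mm [-3.   7.6 16.6] | after turn [-3.2  7.4 16.7] turn [-0.013   0.0107 -0.0083]
```

```bash

python3 -m crank '[[-0.013,0.011,-0.008,-3,7.5,8,0.6],[0,0,0,0,0,8,0.6],[0,0,0,0,0,0,0.6],[0,0,0,0,0,0,0.6]]' 50
python3 d.py .554 -.171 .38
python3 - <<'E'
from h import *
p=eyes.get_image("top"); q=eyes.get_image("scene"); 
save(p,"pics/t5.png",(300,140,400,240),7); save(q,"pics/s5.png",(100,150,220,290),5)
for c in (p,q):
  for n in ["pliers_grip","pliers_feet","ring_center"]:
    r=spotter.mark_of(n,c); print(n,[(np.round(a["centre"],4).tolist(),round(a["confidence"],2)) for a in r[:1]])
E
python3 d.py .554 -.171 .38
```

```text
t: 8.37
tool_pos: [0.5534, -0.1662, 0.3795]
tool_rot: [0.399, -3.115, -0.004]
contact_force: [-0.3, -0.2, -1.6]
opening: 0.0314
t 8.37 pos [ 553.4 -166.2  379.5] F [-0.3 -0.2 -1.6] T [ 0.06  0.02 -0.02] open 31.4
shift mm [ 0.6 -4.8 -0.5] | after turn [ 0.6 -4.8 -0.5] turn [ 0.0028 -0.0012  0.0054]
pliers_grip [([0.5562, -0.174, 0.0225], 0.24)]
pliers_feet [([0.5527, -0.165, 0.1262], 0.7)]
ring_center [([0.5491, -0.1695, 0.122], 0.55)]
pliers_grip [([0.5578, -0.1646, 0.2222], 0.75)]
pliers_feet [([0.553, -0.1647, 0.1231], 0.67)]
ring_center [([0.5465, -0.1684, 0.1272], 0.6)]
t 8.77 pos [ 553.6 -167.6  380.7] F [-0.3 -0.1 -2.7] T [-0.   -0.01 -0.03] open 31.6
shift mm [ 0.4 -3.4  0.7] | after turn [ 0.4 -3.4  0.7] turn [0.0014 0.0002 0.0034]
```

View pics/s5.png

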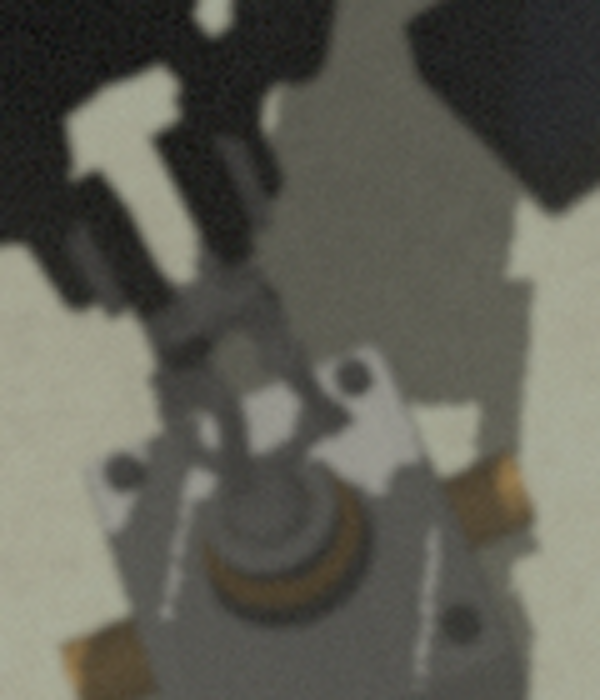

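View pics/t5.png

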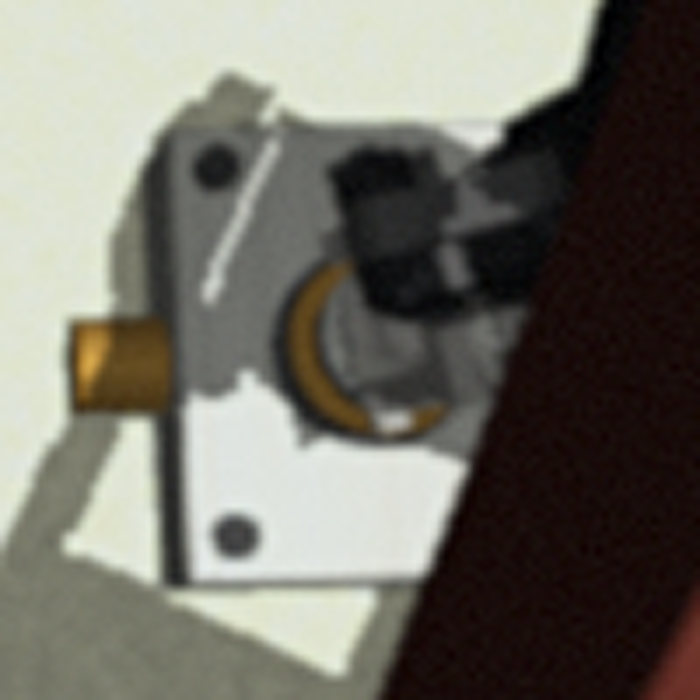

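```bash
python3 - <<'E'
from h import *
q=eyes.get_image("scene"); im=q["image"]
c=im[200:290,110:200,::-1].astype(float); c=np.clip((c-20)*1.8,0,255).astype(np.uint8)
cv2.imwrite("pics/s6.png",cv2.resize(c,None,fx=6.6,fy=6.6,interpolation=cv2.INTER_CUBIC))
for X in [(.5535,-.168,.128),(.5535,-.168,.126),(.554,-.171,.084),(.554,-.171,.0725)]: print(X,((proj(q,X)[0]-[110,200]+.5)*6.6).round(0))
np.save("q6.npy",q,allow_pickle=True)
E
```

```text
(0.5535, -0.168, 0.128) [245. 214.]
(0.5535, -0.168, 0.126) [247. 219.]
(0.554, -0.171, 0.084) [279. 317.]
(0.554, -0.171, 0.0725) [291. 341.]
```

View pics/s6.png

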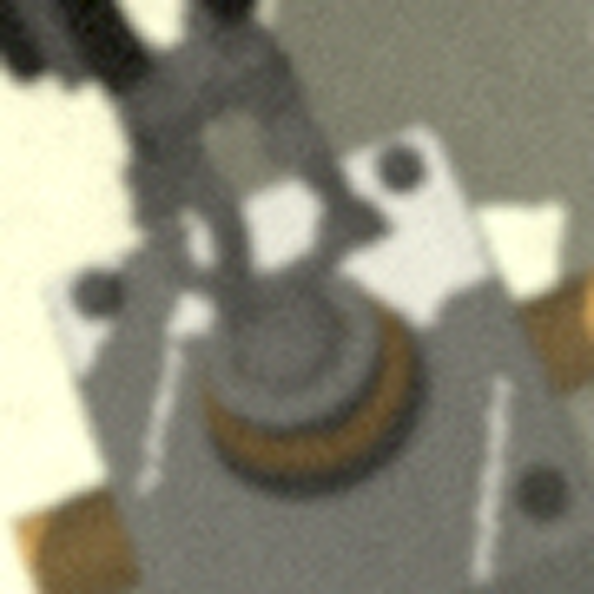

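```bash
cat > ov.py <<'E'
from h import *
def overlay(q,name,crop,s,tcpfeet=.253,off=(0,0),valve=(.554,-.171),zc=.0725,gain=1.8,yawt=None):
    o=ctrl.get_obs(); Rt=R.from_rotvec(o["tool_rot"]).as_matrix()
    feet=o["tool_pos"]+Rt[:,2]*tcpfeet
    x=-Rt[:,0]; y=Rt[:,1]; z=-Rt[:,2]   # pliers axes: tool x is -x pliers
    feet=feet+x*off[0]+y*off[1]
    x0,y0,x1,y1=crop
    im=np.clip((q["image"][y0:y1,x0:x1,::-1].astype(float)-20)*gain,0,255).astype(np.uint8)
    im=cv2.resize(im,None,fx=s,fy=s,interpolation=cv2.INTER_CUBIC)
    def dr(P,col):
        u=((proj(q,P)-[x0,y0]+.5)*s).round().astype(int); cv2.polylines(im,[u.reshape(-1,1,2)],False,col,1)
    th=np.linspace(0,2*np.pi,60)
    for r,zz in((.0125,0),(.018,0)):
        dr([feet+x*r*np.cos(t)+y*r*np.sin(t)+z*zz for t in th],(0,0,255))
    dr([feet,feet+x*.026],(0,255,0)); dr([feet-.01*x-y*.0,feet-x*.017,feet-x*.017-z*.0039],(0,255,0)); dr([feet,feet+z*.05],(255,0,0))
    v=np.array([*valve,0])
    for r,zz in((.0075,zc+.0115),(.012,zc+.0055),(.02,zc),(.013,zc)):
        dr([v+[r*np.cos(t),r*np.sin(t),zz] for t in th],(255,255,0))
    dr([v+[0,0,zc],v+[0,0,zc+.03]],(255,0,255))
    cv2.imwrite(name,im); print("feet",feet.round(4),"x axis",x.round(3))
E
python3 - <<'E'
from ov import *
q=np.load("q6.npy",allow_pickle=True).item()
overlay(q,"pics/o6.png",(110,190,200,290),6)
E
```

```text
feet [ 0.5535 -0.1673  0.1276] x axis [0.968 0.25  0.   ]
```

View pics/o6.png

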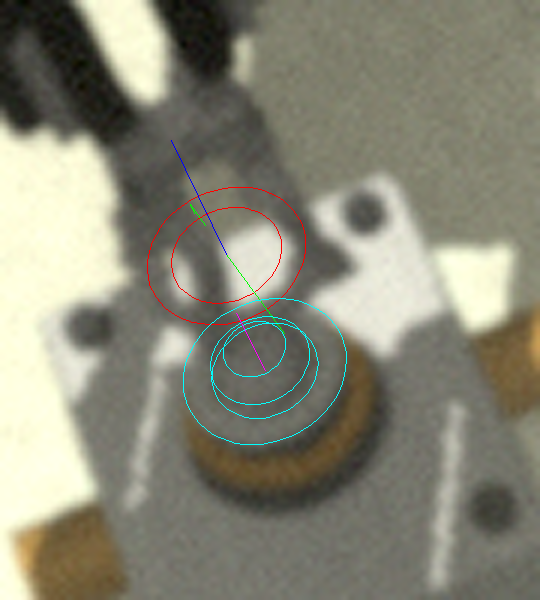

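```bash
python3 - <<'E'
from ov import *
q=np.load("scene.npy",allow_pickle=True).item(); p=np.load("top.npy",allow_pickle=True).item()
overlay(q,"pics/o7s.png",(125,225,185,280),10,gain=1.5)
overlay(p,"pics/o7t.png",(330,165,380,215),11,gain=1.0)
E
```

```text
feet [ 0.5535 -0.1673  0.1276] x axis [0.968 0.25  0.   ]
feet [ 0.5535 -0.1673  0.1276] x axis [0.968 0.25  0.   ]
```

View pics/o7s.png

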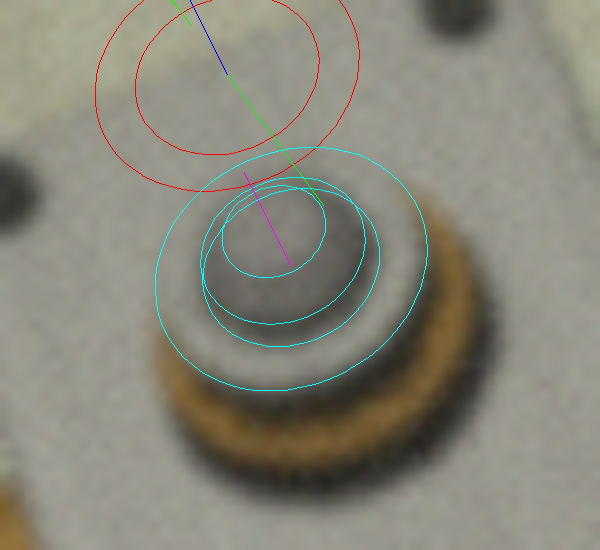

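View pics/o7t.png

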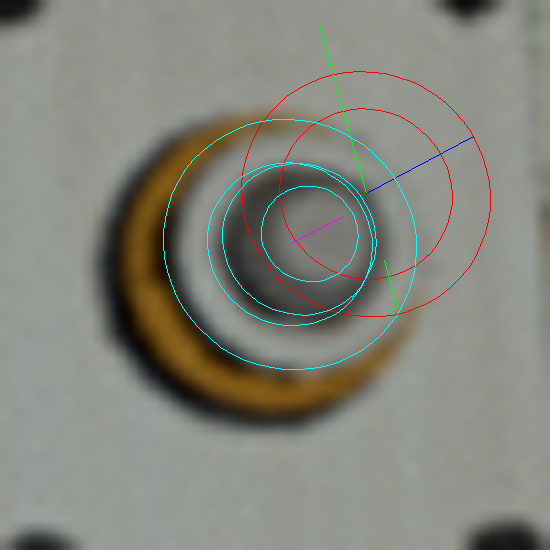

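```bash

python3 -m crank '[[0.001,0,0.003,0,-4,10,0.6],[0,0,0,0,0,15,0.6],[0,0,0,0,0,0,0.6],[0,0,0,0,0,0,0.6]]' 50
python3 d.py .554 -.172 .353
python3 - <<'E'
from ov import *
p=eyes.get_image("top"); q=eyes.get_image("scene"); 
np.save("q8.npy",q,allow_pickle=True);np.save("p8.npy",p,allow_pickle=True)
overlay(q,"pics/o8s.png",(110,200,190,280),7.5)
overlay(p,"pics/o8t.png",(310,150,390,230),7.5,gain=1.8)
overlay(q,"pics/o8s_.png",(110,200,190,280),7.5,off=(9,9),valve=(9,9))
E
python3 d.py .554 -.172 .353
```

```text
t: 9.15
tool_pos: [0.5549, -0.1728, 0.3548]
tool_rot: [-0.39, 3.115, -0.002]
contact_force: [0.1, 0.2, -2.2]
opening: 0.0314
t 9.15 pos [ 554.9 -172.8  354.8] F [ 0.1  0.2 -2.2] T [ 0.04 -0.03 -0.03] open 31.4
shift mm [0.7 1.  1.8] | after turn [0.7 1.  1.8] turn [-0.0015  0.0018 -0.0008]
feet [ 0.5553 -0.1728  0.1018] x axis [0.969 0.246 0.001]
feet [ 0.5553 -0.1728  0.1018] x axis [0.969 0.246 0.001]
feet [ 7.0608 10.7669  0.1047] x axis [0.969 0.246 0.001]
t 9.25 pos [ 554.8 -172.6  354.8] F [-0.2 -0.3 -2. ] T [ 0.    0.03 -0.02] open 31.5
shift mm [0.6 0.8 1.8] | after turn [0.6 0.8 1.8] turn [-0.0012  0.0015 -0.0007]
```

View pics/o8s.png

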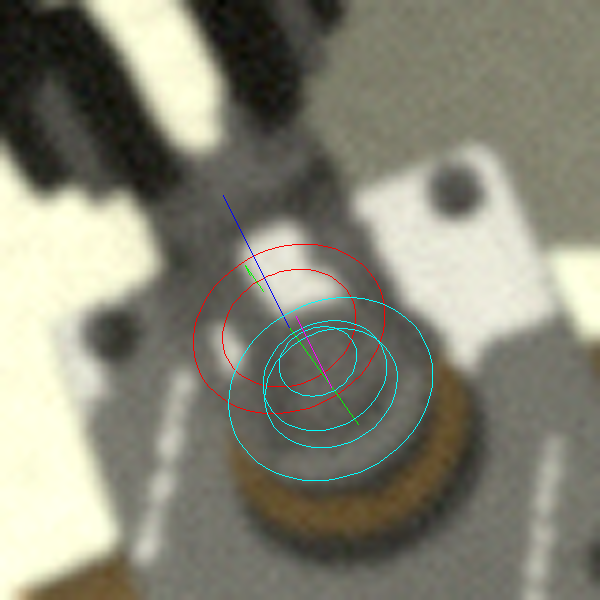

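View pics/o8s_.png

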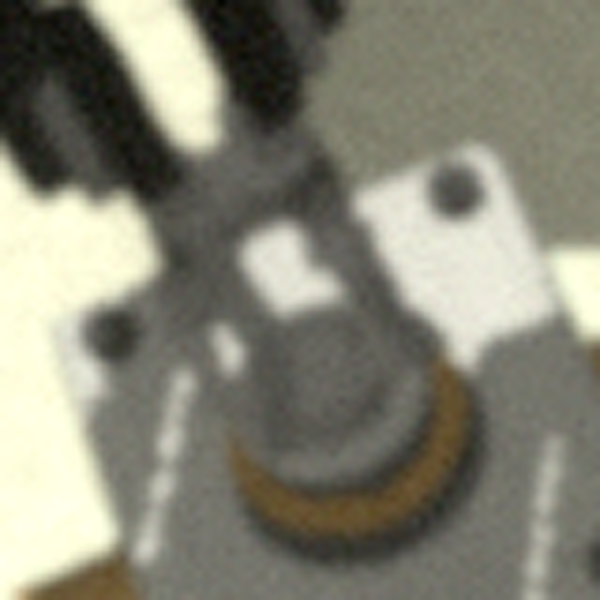

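View pics/o8t.png

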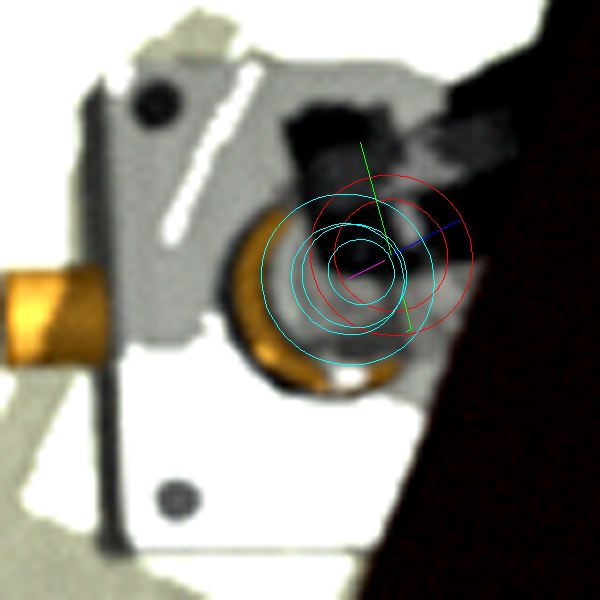

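```bash

python3 -m crank '[[-0.001,0.001,0,0.6,0.6,6,0.6],[0,0,0,0,0,4,0.6],[0,0,0,0,0,2,0.6],[0,0,0,0,0,0,0.6]]' 50
python3 d.py .554 -.172 .3385
```

```text
t: 9.58
tool_pos: [0.5544, -0.1724, 0.3433]
tool_rot: [-0.389, 3.115, -0.002]
contact_force: [-0.4, -0.2, -3.3]
opening: 0.0314
t 9.58 pos [ 554.4 -172.4  343.3] F [-0.4 -0.2 -3.3] T [0.   0.02 0.06] open 31.4
shift mm [0.3 0.5 4.8] | after turn [0.3 0.5 4.8] turn [-0.0018  0.0025 -0.0008]
```

```bash

python3 -m crank '[[-0.002,0.002,0,0.3,0.4,3,0.6],[0,0,0,0,0,0,0.6]]' 50
python3 d.py .554 -.172 .3385
python3 -m crank '[[0,0,0,0,0,3,0.6],[0,0,0,0,0,0,0.6]]' 50
python3 d.py .554 -.172 .3385
```

```text
t: 9.75
tool_pos: [0.554, -0.1721, 0.3402]
tool_rot: [-0.39, 3.117, 0.001]
contact_force: [-0.2, 0.4, -4.4]
opening: 0.0317
t 9.75 pos [ 554.  -172.1  340.2] F [-0.2  0.4 -4.4] T [ 0.01 -0.02 -0.  ] open 31.7
shift mm [0.  0.1 1.7] | after turn [0.  0.1 1.7] turn [ 0.0003  0.0005 -0.0008]
t: 9.92
tool_pos: [0.5541, -0.172, 0.3371]
tool_rot: [-0.39, 3.117, 0.0]
contact_force: [-0.4, -0.8, -2.6]
opening: 0.0315
t 9.92 pos [ 554.1 -172.   337.1] F [-0.4 -0.8 -2.6] T [0.02 0.02 0.01] open 31.5
shift mm [ 0.1  0.  -1.4] | after turn [ 0.1  0.  -1.4] turn [ 0.      0.0007 -0.0006]
```

```bash

for i in 1 2 3; do :; done
python3 -m crank '[[0,0,0,0,0,2,0.6],[0,0,0,0,0,0,0.6]]' 50
python3 d.py .554 -.172 .3385
python3 -m crank '[[0,0,0,0,0,2,0.6],[0,0,0,0,0,0,0.6]]' 50
python3 d.py .554 -.172 .3385
```

```text
t: 10.08
tool_pos: [0.5541, -0.172, 0.335]
tool_rot: [-0.39, 3.116, -0.0]
contact_force: [-0.1, -0.3, -3.4]
opening: 0.032
t 10.08 pos [ 554.1 -172.   335. ] F [-0.1 -0.3 -3.4] T [0.06 0.03 0.05] open 32.0
shift mm [ 0.1  0.1 -3.5] | after turn [ 0.1  0.1 -3.5] turn [-0.0002  0.0009 -0.0006]
t: 10.25
tool_pos: [0.5544, -0.1721, 0.3338]
tool_rot: [-0.39, 3.115, -0.001]
contact_force: [-1.0, 1.1, -0.2]
opening: 0.0313
t 10.25 pos [ 554.4 -172.1  333.8] F [-1.   1.1 -0.2] T [ 0.14  0.32 -0.01] open 31.3
shift mm [ 0.3  0.2 -4.7] | after turn [ 0.4  0.2 -4.7] turn [-0.001   0.002  -0.0006]
```

```bash

python3 -m crank '[[-0.001,0.002,0,1,0.5,0,0.6],[0,0,0,0,0,0,0.6]]' 50
python3 d.py .554 -.172 .3385
python3 -m crank '[[0,0,0,0,0,1.5,0.6],[0,0,0,0,0,0,0.6]]' 50
python3 d.py .554 -.172 .3385
python3 - <<'E'
from ov import *
q=eyes.get_image("scene"); 
overlay(q,"pics/o9s.png",(110,200,190,280),7.5)
overlay(q,"pics/o9s_.png",(110,200,190,280),7.5,off=(9,9),valve=(9,9))
E
```

```text
t: 10.42
tool_pos: [0.5535, -0.1719, 0.3343]
tool_rot: [-0.39, 3.116, -0.001]
contact_force: [-1.2, -0.3, -2.5]
opening: 0.0316
t 10.42 pos [ 553.5 -171.9  334.3] F [-1.2 -0.3 -2.5] T [ 0.06 -0.02  0.02] open 31.6
shift mm [-0.5 -0.2 -4.2] | after turn [-0.5 -0.2 -4.2] turn [-0.0005  0.0008 -0.0006]
t: 10.58
tool_pos: [0.5535, -0.172, 0.3336]
tool_rot: [-0.39, 3.116, -0.001]
contact_force: [-1.3, 1.2, 0.4]
opening: 0.0315
t 10.58 pos [ 553.5 -172.   333.6] F [-1.3  1.2  0.4] T [0.15 0.25 0.01] open 31.5
shift mm [-0.5 -0.1 -4.9] | after turn [-0.5 -0.1 -4.9] turn [-0.0009  0.0012 -0.0006]
feet [ 0.554  -0.1722  0.0809] x axis [0.969 0.246 0.001]
feet [ 7.0582 10.7683  0.0836] x axis [0.969 0.246 0.001]
```

View pics/o9s.png

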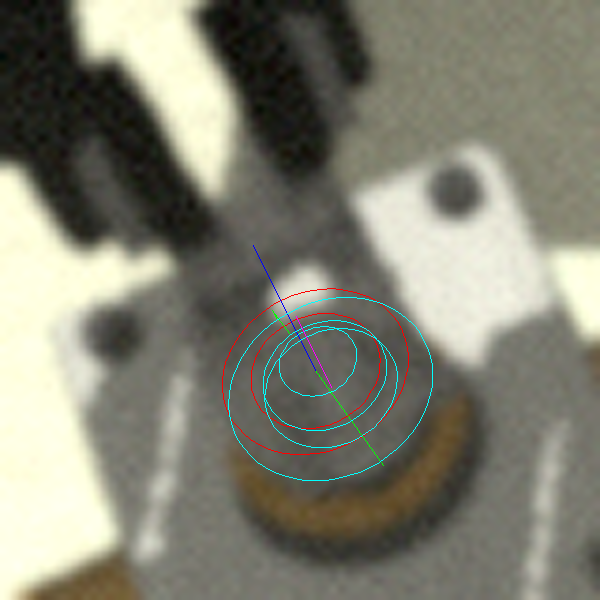

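View pics/o9s_.png

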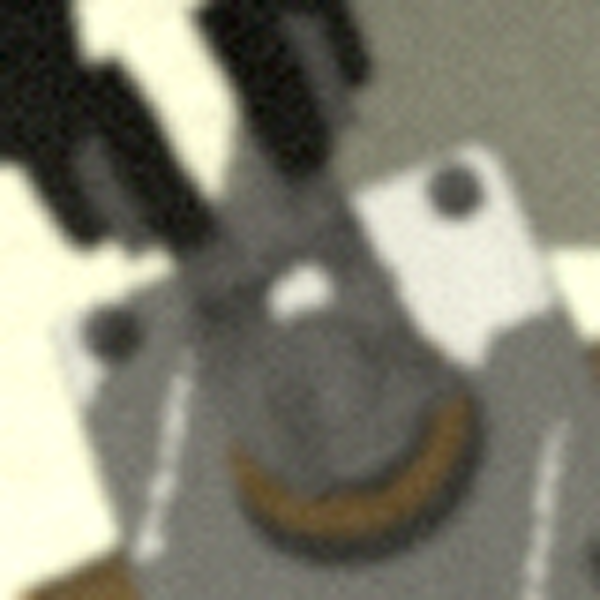

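```bash

python3 -m crank '[[-0.001,0.001,0,0.6,1.2,-0.8,0.6],[0,0,0,0,0,0,0.6]]' 50
python3 d.py .554 -.172 .3385
python3 -m crank '[[0,0,0,0,0,1.5,0.6],[0,0,0,0,0,0,0.6]]' 50
python3 d.py .554 -.172 .3385
python3 -m crank '[[0,0,0,0,0,1.5,0.6],[0,0,0,0,0,0,0.6]]' 50
python3 d.py .554 -.172 .3385
```

```text
t: 10.8
tool_pos: [0.5528, -0.1712, 0.3347]
tool_rot: [-0.39, 3.116, -0.002]
contact_force: [1.0, 0.1, -1.9]
opening: 0.0314
t 10.80 pos [ 552.8 -171.2  334.7] F [ 1.   0.1 -1.9] T [-0.13 -0.16 -0.03] open 31.4
shift mm [-0.9 -1.1 -3.8] | after turn [-0.9 -1.1 -3.8] turn [-0.0018  0.0015 -0.0006]
t: 10.97
tool_pos: [0.5529, -0.1712, 0.3336]
tool_rot: [-0.39, 3.115, -0.003]
contact_force: [-0.4, 0.0, 0.4]
opening: 0.0315
t 10.97 pos [ 552.9 -171.2  333.6] F [-0.4  0.   0.4] T [-0.02  0.14  0.03] open 31.5
shift mm [-0.9 -1.  -4.8] | after turn [-0.9 -1.  -4.9] turn [-0.0022  0.0019 -0.0007]
t: 11.13
tool_pos: [0.553, -0.1712, 0.3328]
tool_rot: [-0.39, 3.115, -0.003]
contact_force: [0.1, 1.0, 1.3]
opening: 0.0315
t 11.13 pos [ 553.  -171.2  332.8] F [0.1 1.  1.3] T [-0.05  0.14 -0.02] open 31.5
shift mm [-0.8 -1.  -5.7] | after turn [-0.8 -1.  -5.7] turn [-0.0022  0.0018 -0.0006]
```

```bash

python3 -m crank '[[-0.002,0.002,0,0,0,1.5,0.6],[0,0,0,0,0,0,0.6]]' 50
python3 d.py .554 -.172 .3385
python3 -m crank '[[0,0,0,0,0,1.5,0.6],[0,0,0,0,0,0,0.6]]' 50
python3 d.py .554 -.172 .3385
```

```text
t: 11.3
tool_pos: [0.5532, -0.1714, 0.332]
tool_rot: [-0.39, 3.116, -0.002]
contact_force: [-0.4, 0.7, 1.5]
opening: 0.0311
t 11.30 pos [ 553.2 -171.4  332. ] F [-0.4  0.7  1.5] T [0.02 0.19 0.03] open 31.1
shift mm [-0.6 -0.8 -6.5] | after turn [-0.6 -0.8 -6.5] turn [-0.0012  0.0008 -0.0006]
t: 11.47
tool_pos: [0.5533, -0.1714, 0.3308]
tool_rot: [-0.39, 3.116, -0.002]
contact_force: [-1.1, 0.0, 2.3]
opening: 0.0316
t 11.47 pos [ 553.3 -171.4  330.8] F [-1.1  0.   2.3] T [-0.05  0.2   0.05] open 31.6
shift mm [-0.6 -0.8 -7.7] | after turn [-0.6 -0.8 -7.7] turn [-0.0011  0.0007 -0.0006]
```

```bash

python3 -m crank '[[-0.001,0.001,0,0,0,1.5,0.6],[0,0,0,0,0,0,0.6]]' 50
python3 d.py .554 -.172 .3385
python3 -m crank '[[0,0,0,0,0,1.5,0.6],[0,0,0,0,0,0,0.6]]' 50
python3 d.py .554 -.172 .3385
python3 -m crank '[[0,0,0,0,0,1.2,0.6],[0,0,0,0,0,0,0.6]]' 50
python3 d.py .554 -.172 .3385
```

```text
t: 11.63
tool_pos: [0.5534, -0.1715, 0.3297]
tool_rot: [-0.39, 3.117, -0.001]
contact_force: [-1.4, 0.7, 1.8]
opening: 0.032
t 11.63 pos [ 553.4 -171.5  329.7] F [-1.4  0.7  1.8] T [0.02 0.24 0.02] open 32.0
shift mm [-0.4 -0.6 -8.8] | after turn [-0.4 -0.6 -8.8] turn [-0.0007  0.0003 -0.0006]
t: 11.8
tool_pos: [0.5535, -0.1715, 0.3284]
tool_rot: [-0.39, 3.117, -0.001]
contact_force: [-0.8, 0.3, 3.2]
opening: 0.0312
t 11.80 pos [ 553.5 -171.5  328.4] F [-0.8  0.3  3.2] T [ 0.02  0.24 -0.02] open 31.2
shift mm [ -0.4  -0.6 -10.1] | after turn [ -0.4  -0.6 -10.1] turn [-0.0007  0.0003 -0.0006]
t: 11.97
tool_pos: [0.5535, -0.1715, 0.3274]
tool_rot: [-0.39, 3.117, -0.001]
contact_force: [-1.7, 1.1, 3.7]
opening: 0.0313
t 11.97 pos [ 553.5 -171.5  327.4] F [-1.7  1.1  3.7] T [ 0.02  0.23 -0.05] open 31.3
shift mm [ -0.4  -0.6 -11.1] | after turn [ -0.4  -0.6 -11.1] turn [-0.0007  0.0003 -0.0005]
```

```bash

python3 -m crank '[[-0.001,0,0,0.3,0,1.0,0.6],[0,0,0,0,0,0,0.6]]' 50
python3 d.py .554 -.172 .3385
python3 -m crank '[[0,0,0,0.3,0,1.0,0.6],[0,0,0,0,0,0,0.6]]' 50
python3 d.py .554 -.172 .3385
python3 - <<'E'
from ov import *
q=eyes.get_image("scene"); 
overlay(q,"pics/o10s_.png",(110,200,190,280),7.5,off=(9,9),valve=(9,9))
E
```

```text
t: 12.13
tool_pos: [0.5533, -0.1717, 0.3268]
tool_rot: [-0.39, 3.116, -0.0]
contact_force: [-0.6, -0.3, 4.1]
opening: 0.0314
t 12.13 pos [ 553.3 -171.7  326.8] F [-0.6 -0.3  4.1] T [-0.02  0.28 -0.03] open 31.4
shift mm [ -0.6  -0.5 -11.7] | after turn [ -0.6  -0.5 -11.7] turn [-0.0003  0.001  -0.0005]
t: 12.3
tool_pos: [0.5532, -0.1717, 0.3265]
tool_rot: [-0.39, 3.116, -0.0]
contact_force: [-1.8, 0.2, 4.2]
opening: 0.0317
t 12.30 pos [ 553.2 -171.7  326.5] F [-1.8  0.2  4.2] T [ 0.04  0.36 -0.02] open 31.7
shift mm [ -0.7  -0.5 -12. ] | after turn [ -0.7  -0.5 -12. ] turn [-0.0003  0.0017 -0.0006]
feet [ 7.0577 10.7689  0.0854] x axis [0.969 0.246 0.002]
```

View pics/o10s_.png

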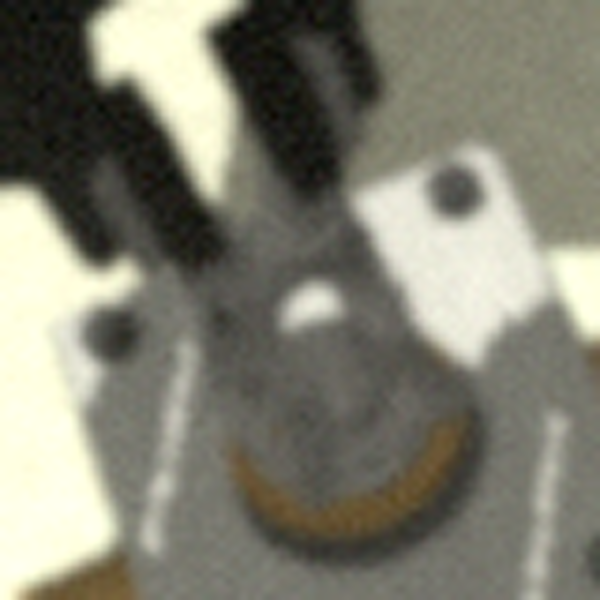

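```bash

python3 -m crank '[[0,0.001,0,0,0,1.2,0.6],[0,0,0,0,0,0,0.6]]' 50
python3 d.py .554 -.172 .3385
python3 -m crank '[[0,0,0,0,0,1.2,0.6],[0,0,0,0,0,0,0.6]]' 50
python3 d.py .554 -.172 .3385
```

```text
t: 12.52
tool_pos: [0.5534, -0.1717, 0.3264]
tool_rot: [-0.39, 3.116, -0.0]
contact_force: [-2.8, 0.5, 4.1]
opening: 0.032
t 12.52 pos [ 553.4 -171.7  326.4] F [-2.8  0.5  4.1] T [ 0.04  0.55 -0.01] open 32.0
shift mm [ -0.6  -0.5 -12.1] | after turn [ -0.5  -0.4 -12.1] turn [-0.0003  0.0012 -0.0006]
t: 12.68
tool_pos: [0.5534, -0.1717, 0.3263]
tool_rot: [-0.39, 3.116, -0.0]
contact_force: [-2.8, 0.1, 3.5]
opening: 0.0317
t 12.68 pos [ 553.4 -171.7  326.3] F [-2.8  0.1  3.5] T [ 0.05  0.53 -0.06] open 31.7
shift mm [ -0.5  -0.4 -12.2] | after turn [ -0.5  -0.4 -12.2] turn [-0.0003  0.0011 -0.0006]
```

```bash

python3 -m crank '[[0,0,0,0.4,0,2.0,0.6],[0,0,0,0,0,0,0.6]]' 50
python3 d.py .554 -.172 .3385
```

```text
t: 12.85
tool_pos: [0.5534, -0.1718, 0.3265]
tool_rot: [-0.39, 3.115, -0.0]
contact_force: [-4.1, 0.6, 3.9]
opening: 0.0315
t 12.85 pos [ 553.4 -171.8  326.5] F [-4.1  0.6  3.9] T [ 0.12  0.64 -0.05] open 31.5
shift mm [ -0.6  -0.3 -12. ] | after turn [ -0.6  -0.3 -12. ] turn [-0.0004  0.0021 -0.0006]
```

```bash

python3 -m crank '[[0,0,0,0,0,0.5,0.25],[0,0,0,0,0,0.5,0.22],[0,0,0,0,0,0.5,0.19],[0,0,0,0,0,0.5,0.16],[0,0,0,0,0,0.5,0.13]]' 50
python3 d.py .5535 -.1717 .3265
python3 -m crank '[[0,0,0,0,0,0.5,0.11],[0,0,0,0,0,0.5,0.08],[0,0,0,0,0,0.5,0.05],[0,0,0,0,0,0.5,0.02],[0,0,0,0,0,0.5,0]]' 50
python3 d.py .5535 -.1717 .3265
```

```text
t: 13.27
tool_pos: [0.554, -0.172, 0.3252]
tool_rot: [-0.389, 3.111, -0.003]
contact_force: [-1.7, 1.2, 6.2]
opening: 0.0371
t 13.27 pos [ 554.  -172.   325.2] F [-1.7  1.2  6.2] T [0.22 0.32 0.04] open 37.1
shift mm [ 0.4  0.4 -1.3] | after turn [ 0.4  0.4 -1.3] turn [-0.0024  0.0058 -0.0005]
t: 13.68
tool_pos: [0.555, -0.1725, 0.324]
tool_rot: [-0.389, 3.106, -0.006]
contact_force: [-1.1, 1.0, 8.0]
opening: 0.0426
t 13.68 pos [ 555.  -172.5  324. ] F [-1.1  1.   8. ] T [0.24 0.32 0.03] open 42.6
shift mm [ 1.3  1.1 -2.5] | after turn [ 1.3  1.1 -2.5] turn [-0.0052  0.0109 -0.0007]
```

```bash

python3 -m crank '[[-0.002,0.005,0,0.5,0.4,0,-0.02],[-0.002,0.005,0,0.5,0.4,0.3,-0.05],[0,0,0,0.3,0.3,0.3,-0.07],[0,0,0,0,0,0.3,-0.09],[0,0,0,0,0,0.3,-0.11]]' 50
python3 d.py .5535 -.1717 .3265
python3 -m crank '[[0,0,0,0,0,0.3,-0.13],[0,0,0,0,0,0.3,-0.15],[0,0,0,0,0,0.3,-0.17],[0,0,0,0,0,0.2,-0.19],[0,0,0,0,0,0,-0.2]]' 50
python3 d.py .5535 -.1717 .3265
```

```text
t: 14.1
tool_pos: [0.5539, -0.1723, 0.3226]
tool_rot: [-0.389, 3.114, -0.006]
contact_force: [-1.5, 0.5, 6.4]
opening: 0.0474
t 14.10 pos [ 553.9 -172.3  322.6] F [-1.5  0.5  6.4] T [-0.07  0.09 -0.07] open 47.4
shift mm [ 0.2  0.6 -3.9] | after turn [ 0.2  0.6 -3.9] turn [-0.0039  0.0027 -0.0009]
t: 14.52
tool_pos: [0.554, -0.1725, 0.3213]
tool_rot: [-0.389, 3.114, -0.007]
contact_force: [0.2, -0.2, 4.7]
opening: 0.0514
t 14.52 pos [ 554.  -172.5  321.3] F [ 0.2 -0.2  4.7] T [-0.16  0.05 -0.01] open 51.4
shift mm [ 0.2  0.9 -5.2] | after turn [ 0.2  0.9 -5.2] turn [-0.0048  0.0032 -0.0011]
```

```bash

python3 - <<'E'
from ov import *
q=eyes.get_image("scene"); 
overlay(q,"pics/o11s_.png",(110,200,190,280),7.5,off=(9,9),valve=(9,9))
E
python3 d.py .5535 -.1717 .3265
```

```text
feet [ 7.0652 10.7635  0.053 ] x axis [0.969 0.246 0.003]
t 14.57 pos [ 554.  -172.5  321.4] F [-1.  -0.7  2.9] T [-0.18  0.08 -0.02] open 51.1
shift mm [ 0.2  0.9 -5.1] | after turn [ 0.3  0.9 -5.1] turn [-0.0049  0.0032 -0.0011]
```

View pics/o11s_.png

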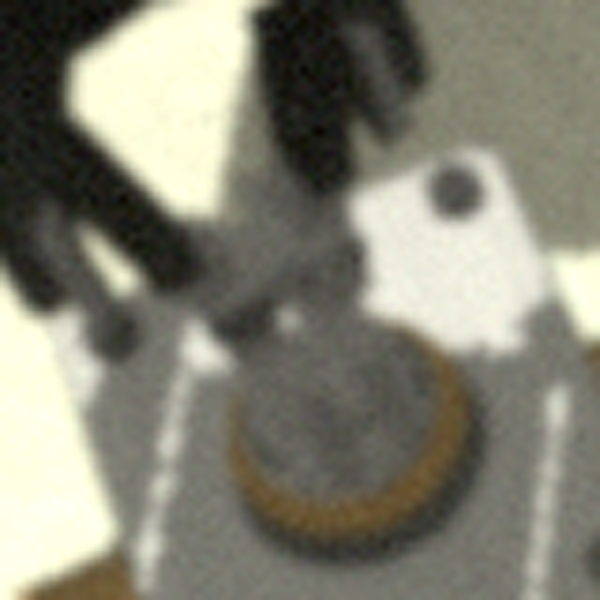

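```bash

python3 -m crank '[[-0.002,0.002,0,0,0,-1,-0.2],[0,0,0,0,0,-1.5,-0.2],[0,0,0,0,0,0,-0.2]]' 50
python3 d.py .5535 -.1717 .3265
python3 -m crank '[[0,0,0,0,0,-1.5,-0.2],[0,0,0,0,0,0,-0.2]]' 50
python3 d.py .5535 -.1717 .3265
```

```text
t: 14.82
tool_pos: [0.5539, -0.1727, 0.3237]
tool_rot: [-0.389, 3.116, -0.005]
contact_force: [0.7, -1.0, 2.4]
opening: 0.051
t 14.82 pos [ 553.9 -172.7  323.7] F [ 0.7 -1.   2.4] T [-0.2  -0.06 -0.04] open 51.0
shift mm [ 0.2  1.  -2.8] | after turn [ 0.2  1.1 -2.8] turn [-0.0034  0.0008 -0.0011]
t: 14.98
tool_pos: [0.5537, -0.1725, 0.3243]
tool_rot: [-0.389, 3.117, -0.004]
contact_force: [-0.4, -0.4, 2.1]
opening: 0.0515
t 14.98 pos [ 553.7 -172.5  324.3] F [-0.4 -0.4  2.1] T [-0.24 -0.09  0.04] open 51.5
shift mm [-0.   0.8 -2.2] | after turn [-0.   0.8 -2.2] turn [-0.0024 -0.0003 -0.001 ]
```

```bash

python3 -m crank '[[-0.001,0,0,0,0.4,-1.5,-0.2],[0,0,0,0,0,-1.5,-0.2],[0,0,0,0,0,0,-0.2]]' 50
python3 d.py .5535 -.1717 .3265
python3 -m crank '[[-0.001,0,0,0,0.3,-1.5,-0.2],[0,0,0,0,0,-1.5,-0.2],[0,0,0,0,0,0,-0.2]]' 50
python3 d.py .5535 -.1717 .3265
```

```text
t: 15.23
tool_pos: [0.5528, -0.1718, 0.3247]
tool_rot: [0.389, -3.114, -0.001]
contact_force: [0.3, -1.9, 2.8]
opening: 0.0519
t 15.23 pos [ 552.8 -171.8  324.7] F [ 0.3 -1.9  2.8] T [-0.32 -0.26  0.04] open 51.9
shift mm [-0.7 -0.1 -1.8] | after turn [-0.7 -0.1 -1.8] turn [ 0.0012 -0.0035 -0.0008]
t: 15.48
tool_pos: [0.552, -0.171, 0.3255]
tool_rot: [0.389, -3.11, -0.007]
contact_force: [1.0, 0.1, 1.1]
opening: 0.0512
t 15.48 pos [ 552.  -171.   325.5] F [1.  0.1 1.1] T [-0.2  -0.16  0.  ] open 51.2
shift mm [-1.3 -1.1 -1.1] | after turn [-1.3 -1.1 -1. ] turn [ 0.0053 -0.0068 -0.0007]
```

```bash

python3 -m crank '[[0.005,-0.007,0,-1.2,-1,-3,-0.2],[0,0,0,0,0,-3,-0.2],[0,0,0,0,0,0,-0.2]]' 50
python3 d.py .5535 -.1717 .3265
python3 - <<'E'
from ov import *
q=eyes.get_image("scene"); 
overlay(q,"pics/o12s_.png",(110,180,200,280),6,off=(9,9),valve=(9,9))
E
```

```text
t: 15.73
tool_pos: [0.5527, -0.171, 0.3298]
tool_rot: [0.389, -3.114, -0.006]
contact_force: [0.3, -0.2, -2.0]
opening: 0.0511
t 15.73 pos [ 552.7 -171.   329.8] F [ 0.3 -0.2 -2. ] T [ 0.02 -0.   -0.05] open 51.1
shift mm [-0.6 -0.9  3.3] | after turn [-0.6 -0.9  3.3] turn [ 0.0044 -0.0027 -0.0008]
feet [ 7.0582 10.7692  0.0917] x axis [ 0.969  0.246 -0.003]
```

View pics/o12s_.png

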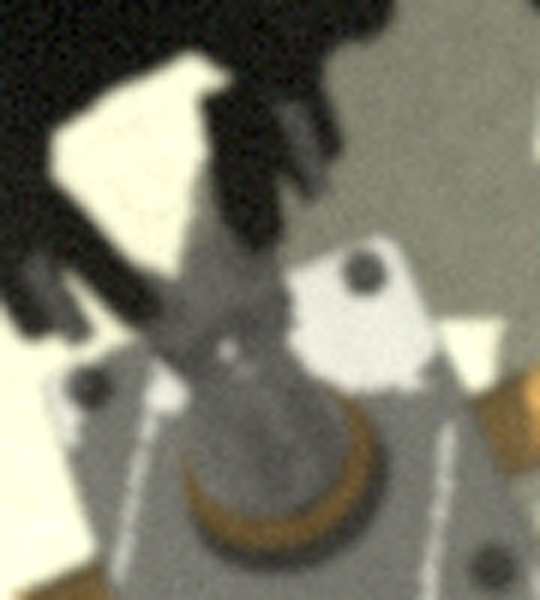

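```bash

python3 -m crank '[[0.004,-0.003,0,-0.5,-0.5,-3,-0.2],[0,0,0,0,0,-3,-0.2],[0,0,0,0,0,-4,-0.2],[0,0,0,0,0,-6,-0.2],[0,0,0,0,0,-8,-0.2],[0,0,0,0,0,-12,-0.2],[0,0,0,0,0,-6,-0.2],[0,0,0,0,0,0,-0.2]]' 50
python3 d.py .5535 -.1717 .3265
python3 - <<'E'
from ov import *
q=eyes.get_image("scene"); 
overlay(q,"pics/o13s_.png",(110,150,200,280),6,off=(9,9),valve=(9,9))
for n in ["pliers_grip","pliers_feet","ring_center"]:
    r=spotter.mark_of(n,q); print(n,[(np.round(a["centre"],4).tolist(),round(a["confidence"],2)) for a in r[:1]])
E
```

```text
t: 16.45
tool_pos: [0.5537, -0.1713, 0.378]
tool_rot: [-0.39, 3.114, -0.001]
contact_force: [-0.2, -0.6, -2.3]
opening: 0.051
t 16.45 pos [ 553.7 -171.3  378. ] F [-0.2 -0.6 -2.3] T [ 0.02 -0.03  0.03] open 51.0
shift mm [ 0.4 -0.2 51.5] | after turn [ 0.3 -0.3 51.5] turn [-0.0011  0.003  -0.0007]
feet [ 7.0606 10.768   0.1418] x axis [0.969 0.246 0.003]
pliers_grip [([0.5552, -0.1696, 0.2245], 0.74)]
pliers_feet [([0.558, -0.1734, 0.1259], 0.98)]
ring_center [([0.5523, -0.1714, 0.0733], 0.72)]
```

View pics/o13s_.png

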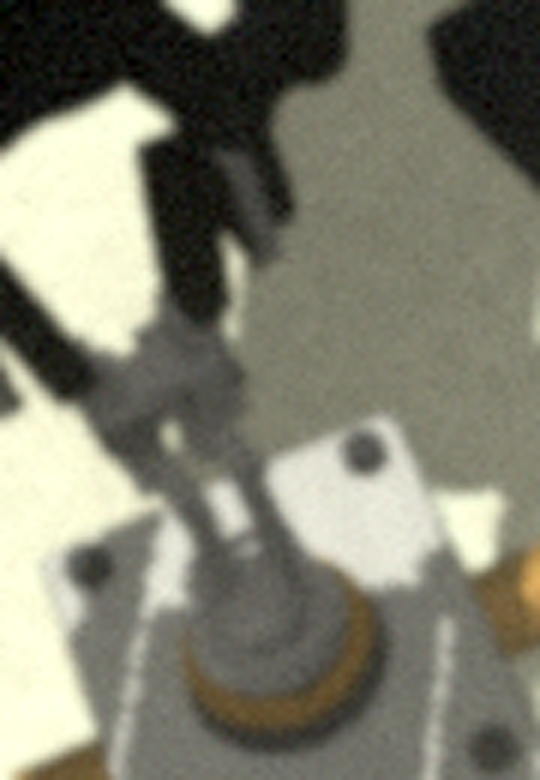

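```bash

python3 -m crank '[[0,0.002,0,0,0,-4,-0.1],[0,0,0,0,0,-3,0],[0,0,0,0,0,-2,0.1],[0,0,0,0,0,0,0.2],[0,0,0,0,0,0,0.3],[0,0,0,0,0,0,0.5],[0,0,0,0,0,0,0.5]]' 50
python3 d.py .4645 .2345 .39
```

```text
t: 17.23
tool_pos: [0.5527, -0.1709, 0.3821]
tool_rot: [0.389, -3.11, -0.006]
contact_force: [0.3, -0.3, -3.2]
opening: 0.0316
t 17.23 pos [ 552.7 -170.9  382.1] F [ 0.3 -0.3 -3.2] T [ 0.   -0.01 -0.01] open 31.6
shift mm [-14.3 414.7  -6.1] | after turn [-14.7 414.6  -7.9] turn [ 0.0047 -0.0065 -0.0007]
```

```bash

python3 -m crank '[[0.004,-0.006,0,-1,15,-4,0.6],[0,0,0,-1,25,-2,0.6],[0,0,0,-1,35,-1,0.6],[0,0,0,-1,35,0,0.6],[0,0,0,-1,35,0,0.6],[0,0,0,-1,35,0,0.6]]' 50
python3 d.py .4645 .2345 .39
python3 -m crank '[[0,0,0,-1,35,0,0.6],[0,0,0,-1,35,0,0.6],[0,0,0,-1,35,0,0.6],[0,0,0,-1,35,0,0.6]]' 50
python3 d.py .4645 .2345 .39
```

```text
t: 17.73
tool_pos: [0.5131, 0.0083, 0.3899]
tool_rot: [-0.372, 3.118, -0.0]
contact_force: [0.4, 0.6, -2.7]
opening: 0.0311
t 17.73 pos [513.1   8.3 389.9] F [ 0.4  0.6 -2.7] T [ 0.01 -0.03  0.03] open 31.1
shift mm [-6.000e+00  2.313e+02 -1.000e-01] | after turn [-8.800e+00  2.312e+02 -1.000e-01] turn [-0.0002  0.0017 -0.0122]
t: 18.07
tool_pos: [0.4792, 0.1538, 0.3915]
tool_rot: [-0.371, 3.114, 0.003]
contact_force: [1.6, -0.5, -2.0]
opening: 0.0313
t 18.07 pos [479.2 153.8 391.5] F [ 1.6 -0.5 -2. ] T [-0.   -0.05  0.02] open 31.3
shift mm [-4.6 81.9  1.6] | after turn [-5.7 81.9  1.5] turn [ 0.001   0.0055 -0.0124]
```

```bash

python3 -m crank '[[0.001,0.005,-0.012,-2,32,0,0.6],[0,0,0,-2,25,0,0.6],[0,0,0,-1,12,0,0.6],[0,0,0,0,3,0,0.6],[0,0,0,0,0,0,0.6],[0,0,0,0,0,0,0.6]]' 50
python3 d.py .464 .2345 .36
python3 - <<'E'
from ov import *
q=eyes.get_image("scene"); p=eyes.get_image("top")
np.save("q14.npy",q,allow_pickle=True)
save(q,"pics/s14v.png",(110,200,200,290),6.6)
save(p,"pics/t14v.png",(300,140,400,240),6)
save(q,"pics/s14.png",(260,10,440,200),3.5)
for c in (q,p):
  for n in ["pliers_grip","pliers_feet","ring_center"]:
    r=spotter.mark_of(n,c); print(n,[(np.round(a["centre"],4).tolist(),round(a["confidence"],2)) for a in r[:1]])
E
python3 d.py .464 .2345 .36
```

```text
t: 18.57
tool_pos: [0.4593, 0.2367, 0.3934]
tool_rot: [-0.411, 3.112, 0.007]
contact_force: [0.7, 0.3, -2.1]
opening: 0.0314
t 18.57 pos [459.3 236.7 393.4] F [ 0.7  0.3 -2.1] T [-0.02  0.01 -0.06] open 31.4
shift mm [-3.8 -3.4 33.4] | after turn [-4.  -3.2 33.4] turn [0.0041 0.003  0.0129]
pliers_grip [([0.4626, 0.2398, 0.2387], 0.94)]
pliers_feet [([0.4592, 0.2372, 0.1391], 0.86)]
ring_center [([0.5543, -0.1764, 0.0735], 0.63)]
pliers_grip [([0.4601, 0.2357, 0.2368], 0.69)]
pliers_feet [([0.4663, 0.2398, 0.1404], 0.9)]
ring_center [([0.5537, -0.176, 0.0721], 0.74)]
t 18.97 pos [459.9 236.1 393.3] F [ 0.3  0.7 -2.4] T [ 0.   -0.06  0.04] open 31.4
shift mm [-3.5 -2.7 33.3] | after turn [-3.6 -2.5 33.3] turn [0.0043 0.0029 0.0112]
```

View pics/s14v.png

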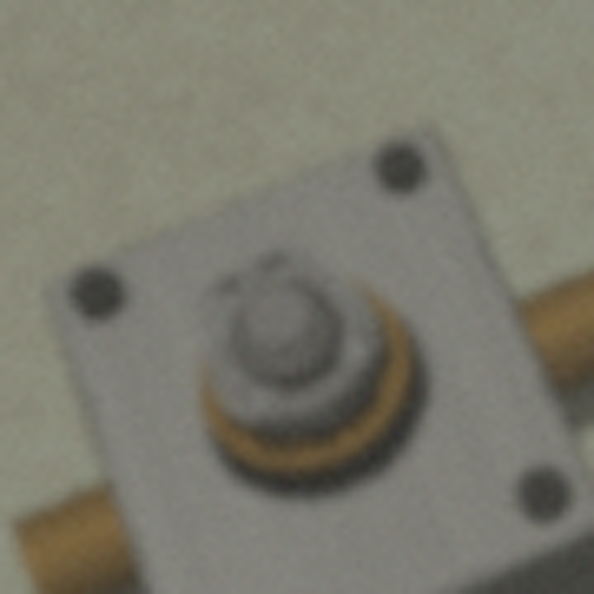

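View pics/t14v.png

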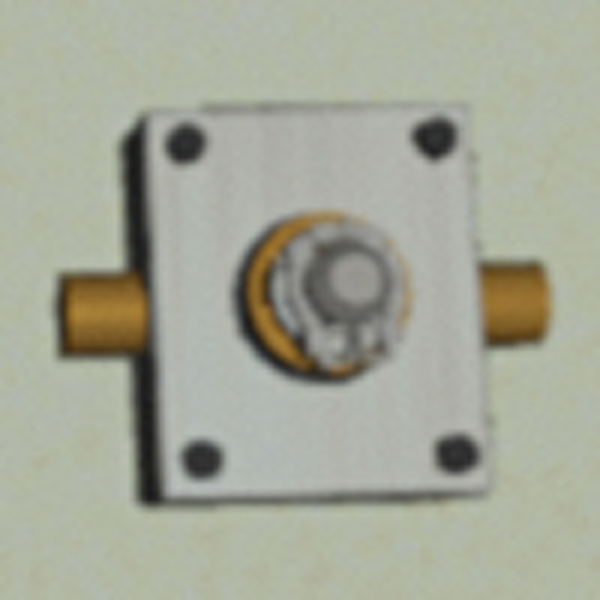

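View pics/s14.png

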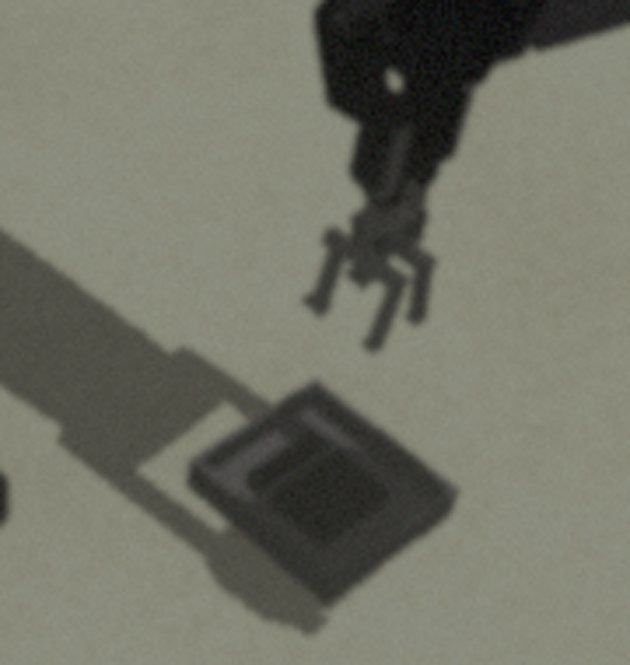

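```bash

python3 -m crank '[[0.004,0.003,0.011,-3.5,-2,20,0.6],[0,0,0,0,0,30,0.6],[0,0,0,0,0,30,0.6],[0,0,0,0,0,8,0.6],[0,0,0,0,0,0,0.6],[0,0,0,0,0,0,0.6]]' 50
python3 d.py .4637 .2346 .29
python3 - <<'E'
from ov import *
q=eyes.get_image("scene"); p=eyes.get_image("top")
np.save("q15.npy",q,allow_pickle=True); np.save("p15.npy",p,allow_pickle=True)
overlay(q,"pics/o15s.png",(310,90,400,180),6.6,tcpfeet=.255,gain=2.5)
overlay(p,"pics/o15t.png",(80,180,180,280),6,tcpfeet=.255,gain=1.8)
E
python3 d.py .4637 .2346 .29
```

```text
t: 19.47
tool_pos: [0.4661, 0.2339, 0.3062]
tool_rot: [-0.385, 3.112, 0.002]
contact_force: [-0.6, -0.0, -1.9]
opening: 0.0315
t 19.47 pos [466.1 233.9 306.2] F [-0.6 -0.  -1.9] T [ 0.06 -0.01  0.03] open 31.5
shift mm [ 2.3  1.3 16.1] | after turn [ 2.2  1.3 16.2] turn [ 0.0005  0.0062 -0.0037]
feet [0.4687 0.2349 0.0525] x axis [0.97  0.244 0.009]
feet [0.4687 0.2349 0.0525] x axis [0.97  0.244 0.009]
t 19.57 pos [466.5 234.1 307.5] F [ 0.1  0.  -1.6] T [ 0.04  0.01 -0.01] open 31.5
shift mm [ 2.8  1.2 17.5] | after turn [ 2.6  1.2 17.5] turn [ 0.0007  0.009  -0.0035]
```

View pics/o15s.png

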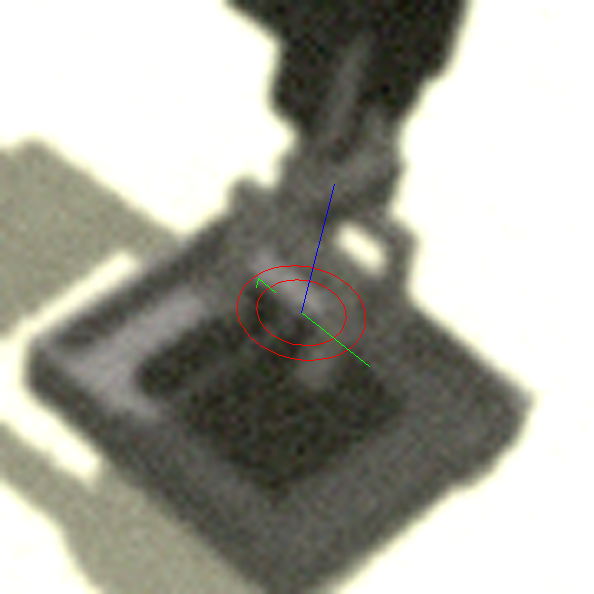

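View pics/o15t.png

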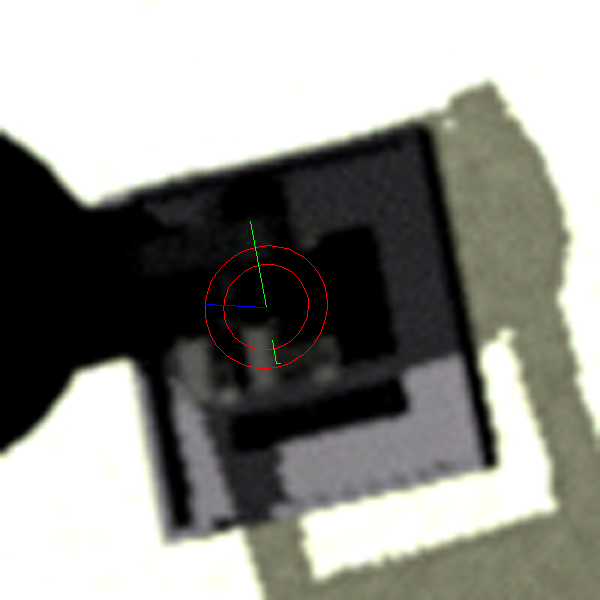

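```bash
python3 - <<'E'
from h import *
p=np.load("p15.npy",allow_pickle=True).item()
q=np.load("q15.npy",allow_pickle=True).item()
f=lambda c,x,y,s,o:ray(c,(x+.5)/s-.5+o[0],(y+.5)/s-.5+o[1],.014)[:2]
a=np.radians(14.3); X=np.array([np.cos(a),np.sin(a)]);Y=np.array([-np.sin(a),np.cos(a)])
for n,u in dict(stripL=(232,420),stripR=(400,380),stripRb=(408,406),stripLb=(236,450),padRt=(375,228),padRb=(393,354)).items():
    w=f(p,*u,6,(80,180)); print("top",n,w.round(4),"px,py",(w@X).round(4),(w@Y).round(4))
for n,u in dict(padleft=(178,398),padnear=(277,490),padright=(403,405),striptl=(137,378),stripnear=(163,400)).items():
    w=f(q,*u,6.6,(310,90)); print("scene",n,w.round(4),"px,py",(w@X).round(4),(w@Y).round(4))
for c in [(.4625,.2345),(.464,.2348)]: print(np.array(c)@X,np.array(c)@Y)
E
```

```text
top stripL [0.434  0.2558] px,py 0.4838 0.1407
top stripR [0.4476 0.2044] px,py 0.4842 0.0875
top stripRb [0.4396 0.2015] px,py 0.4758 0.0866
top stripLb [0.4249 0.2539] px,py 0.4745 0.1411
top padRt [0.4945 0.2151] px,py 0.5323 0.0863
top padRb [0.4555 0.2071] px,py 0.4926 0.0882
scene padleft [0.456  0.2088] px,py 0.4935 0.0897
scene padnear [0.4978 0.2172] px,py 0.5361 0.0875
scene padright [0.4858 0.2677] px,py 0.5368 0.1394
scene striptl [0.4442 0.2017] px,py 0.4803 0.0857
scene stripnear [0.4548 0.2044] px,py 0.4912 0.0857
0.5060910442591603 0.11299714563064228
0.5076186675600874 0.11291735183098024
```

```bash
python3 - <<'E'
from h import *
R0=R.from_rotvec([-.391,3.109,.01]); p0=np.array([.466,.2362,.2729]); f0=np.array([.4625,.2346,.014])
ft=R0.inv().apply(f0-p0); print("feet in tool",ft.round(4))
o=ctrl.get_obs(); Rt=R.from_rotvec(o["tool_rot"]); print("pred feet now",(o["tool_pos"]+Rt.apply(ft)).round(4), "tilt z",Rt.as_matrix()[:,2].round(4))
A=[]
for i in range(3):
  for c in ("top","scene"):
    im=eyes.get_image(c)
    for n in ("pliers_feet","pliers_grip"):
      r=spotter.mark_of(n,im)
      if r: print(c,n,np.round(r[0]["centre"],4),round(r[0]["confidence"],2))
o=ctrl.get_obs(); print(o["t"],o["tool_pos"])
E
```

```text
feet in tool [ 0.0061 -0.0021  0.2588]
pred feet now [0.4634 0.2314 0.0486] tilt z [ 0.0086  0.0029 -1.    ]
top pliers_feet [0.4733 0.2349 0.0527] 0.7
top pliers_grip [0.4714 0.2303 0.1518] 0.57
scene pliers_feet [0.471  0.2347 0.0538] 0.79
scene pliers_grip [0.4707 0.2368 0.1548] 0.58
top pliers_feet [ 0.3786  0.001  -0.0012] 0.73
top pliers_grip [ 0.5579 -0.1738  0.0444] 0.65
scene pliers_feet [0.472  0.235  0.0508] 0.74
scene pliers_grip [0.4733 0.2368 0.1481] 0.58
top pliers_feet [0.4717 0.2358 0.0516] 0.75
top pliers_grip [0.4692 0.2289 0.1471] 0.69
scene pliers_feet [0.4703 0.2341 0.0514] 0.96
scene pliers_grip [0.4666 0.2361 0.1494] 0.76
20.4667 [0.46612051 0.23407802 0.30626085]
```

```bash

python3 -m crank '[[0.001,0.009,-0.003,4.7,1.7,8,0.6],[0,0,0,0,0,5,0.6],[0,0,0,0,0,0,0.6],[0,0,0,0,0,0,0.6]]' 50
python3 d.py .4613 .2346 .29
python3 - <<'E'
from h import *
A=[]
for i in range(2):
  for c in ("top","scene"):
    im=eyes.get_image(c)
    for n in ("pliers_feet","pliers_grip","stand_pad"):
      r=spotter.mark_of(n,im)
      if r: print(c,n,np.round(r[0]["centre"],4),round(r[0]["confidence"],2))
E
python3 d.py .4613 .2346 .29
```

```text
t: 20.8
tool_pos: [0.4605, 0.2346, 0.2915]
tool_rot: [0.391, -3.114, 0.001]
contact_force: [0.1, -0.6, -2.5]
opening: 0.0316
t 20.80 pos [460.5 234.6 291.5] F [ 0.1 -0.6 -2.5] T [-0.02  0.06 -0.05] open 31.6
shift mm [-0.8 -0.2  1.5] | after turn [-0.8 -0.2  1.5] turn [-0.0005 -0.0031 -0.    ]
top pliers_feet [0.4671 0.2364 0.0379] 0.59
top pliers_grip [0.4626 0.2328 0.133 ] 0.71
top stand_pad [0.4608 0.2369 0.0157] 0.57
scene pliers_feet [0.4625 0.2327 0.0363] 0.56
scene pliers_grip [0.4611 0.2385 0.1357] 0.86
scene stand_pad [0.4642 0.2327 0.0118] 0.6
top pliers_feet [0.4625 0.2355 0.0346] 0.6
top pliers_grip [0.4607 0.2319 0.1355] 0.61
top stand_pad [0.4613 0.2394 0.0143] 0.68
scene pliers_feet [0.4634 0.2325 0.0373] 0.9
scene pliers_grip [0.4624 0.2361 0.1367] 0.61
scene stand_pad [0.4654 0.2344 0.0113] 0.91
t 21.60 pos [460.8 234.7 292.3] F [ 0.7 -0.8 -2.5] T [0.   0.   0.05] open 31.6
shift mm [-0.5 -0.2  2.3] | after turn [-0.5 -0.2  2.3] turn [-0.0004 -0.0018 -0.    ]
```

```bash

python3 -m crank '[[0,-0.002,0,-0.3,0,8,0.6],[0,0,0,0,0,6,0.6],[0,0,0,0,0,0,0.6],[0,0,0,0,0,0,0.6]]' 50
python3 d.py .461 .2346 .27
python3 -m crank '[[0,0,0,0,0,2,0.6],[0,0,0,0,0,0,0.6]]' 50
python3 d.py .461 .2346 .27
```

```text
t: 21.93
tool_pos: [0.461, 0.2347, 0.2765]
tool_rot: [-0.391, 3.117, -0.001]
contact_force: [0.5, -0.5, -2.7]
opening: 0.0312
t 21.93 pos [461.  234.7 276.5] F [ 0.5 -0.5 -2.7] T [-0.01  0.03  0.01] open 31.2
shift mm [ 0.  -0.1  6.5] | after turn [ 0.  -0.1  6.5] turn [-0.0004  0.0002 -0.0001]
t: 22.1
tool_pos: [0.4608, 0.2346, 0.2737]
tool_rot: [0.391, -3.116, 0.001]
contact_force: [0.2, 0.6, -2.6]
opening: 0.0316
t 22.10 pos [460.8 234.6 273.7] F [ 0.2  0.6 -2.6] T [-0.04  0.03 -0.01] open 31.6
shift mm [-0.2 -0.   3.7] | after turn [-0.2 -0.   3.7] turn [-0.0005 -0.001  -0.0001]
```

```bash

python3 -m crank '[[0,0,0,0,0,1.5,0.6],[0,0,0,0,0,0,0.6]]' 50
python3 d.py .461 .2346 .27
python3 -m crank '[[0,0,0,0,0,1.5,0.6],[0,0,0,0,0,0,0.6]]' 50
python3 d.py .461 .2346 .27
python3 -m crank '[[0,0,0,0,0,1.5,0.6],[0,0,0,0,0,0,0.6]]' 50
python3 d.py .461 .2346 .27
```

```text
t: 22.27
tool_pos: [0.4608, 0.2346, 0.272]
tool_rot: [0.391, -3.116, 0.001]
contact_force: [-0.4, 0.6, -3.4]
opening: 0.0314
t 22.27 pos [460.8 234.6 272. ] F [-0.4  0.6 -3.4] T [-0.01 -0.02  0.04] open 31.4
shift mm [-0.2 -0.   2. ] | after turn [-0.2 -0.   2. ] turn [-0.0005 -0.0011 -0.0002]
t: 22.43
tool_pos: [0.4609, 0.2347, 0.2706]
tool_rot: [0.391, -3.117, 0.001]
contact_force: [0.2, -0.1, -2.1]
opening: 0.0314
t 22.43 pos [460.9 234.7 270.6] F [ 0.2 -0.1 -2.1] T [-0.03  0.02 -0.04] open 31.4
shift mm [-0.1 -0.1  0.6] | after turn [-0.1 -0.1  0.6] turn [-0.0005 -0.0006 -0.0001]
t: 22.6
tool_pos: [0.4613, 0.2348, 0.2697]
tool_rot: [-0.391, 3.116, -0.0]
contact_force: [0.1, -0.1, -1.7]
opening: 0.0315
t 22.60 pos [461.3 234.8 269.7] F [ 0.1 -0.1 -1.7] T [-0.01  0.1   0.01] open 31.5
shift mm [ 0.3 -0.1 -0.3] | after turn [ 0.3 -0.1 -0.3] turn [-0.0003  0.0007 -0.0001]
```

```bash

python3 -m crank '[[0,0,0,0,0,1,0.6],[0,0,0,0,0,0,0.6]]' 50
python3 d.py .461 .2346 .27
python3 -m crank '[[0,0,0,0,0,1,0.6],[0,0,0,0,0,0,0.6]]' 50
python3 d.py .461 .2346 .27
python3 - <<'E'
from ov import *
q=eyes.get_image("scene"); p=eyes.get_image("top")
save(p,"pics/t16.png",(80,180,180,280),6)
im=np.clip((q["image"][90:190,300:400,::-1].astype(float)-20)*2.5,0,255).astype(np.uint8)
cv2.imwrite("pics/s16.png",cv2.resize(im,None,fx=6,fy=6,interpolation=cv2.INTER_CUBIC))
E
```

```text
t: 22.77
tool_pos: [0.4615, 0.2349, 0.2697]
tool_rot: [-0.391, 3.116, -0.0]
contact_force: [0.3, -0.7, -1.4]
opening: 0.032
t 22.77 pos [461.5 234.9 269.7] F [ 0.3 -0.7 -1.4] T [-0.04  0.12 -0.02] open 32.0
shift mm [ 0.6 -0.1 -0.3] | after turn [ 0.6 -0.1 -0.3] turn [-0.0003  0.0012 -0.0001]
t: 22.93
tool_pos: [0.4618, 0.235, 0.2696]
tool_rot: [-0.391, 3.116, -0.0]
contact_force: [-1.0, -1.1, -0.6]
opening: 0.0314
t 22.93 pos [461.8 235.  269.6] F [-1.  -1.1 -0.6] T [-0.07  0.31 -0.  ] open 31.4
shift mm [ 0.8 -0.2 -0.4] | after turn [ 0.8 -0.2 -0.4] turn [-0.0003  0.0015 -0.0001]
```

View pics/s16.png

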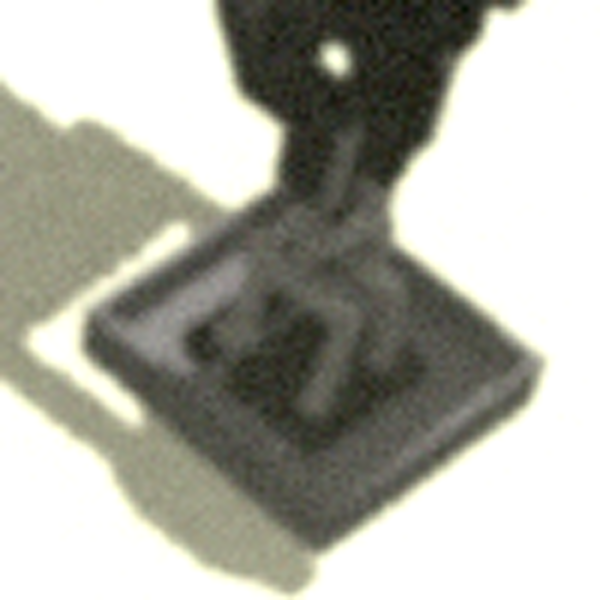

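View pics/t16.png

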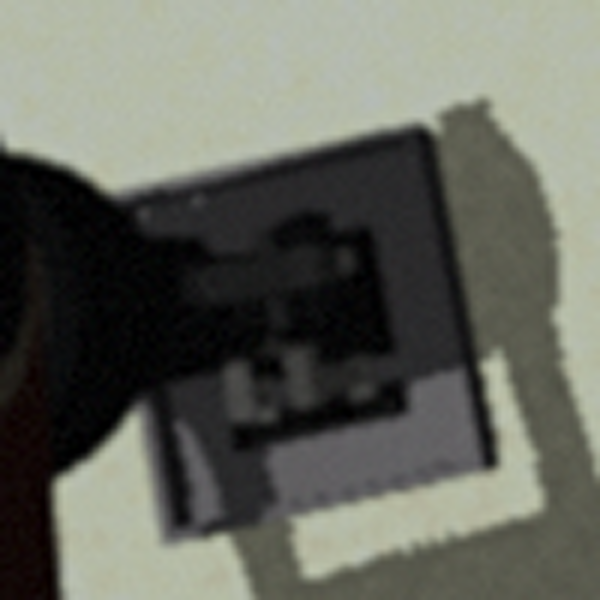

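```bash

python3 -m crank '[[0,0,0,0.3,0,0.7,0.25],[0,0,0,0,0,0.7,0.22],[0,0,0,0,0,0.7,0.19],[0,0,0,0,0,0.7,0.16],[0,0,0,0,0,0.7,0.13]]' 50
python3 d.py .461 .2346 .268
python3 -m crank '[[0,0,0,0,0,0.7,0.11],[0,0,0,0,0,0.7,0.08],[0,0,0,0,0,0.7,0.05],[0,0,0,0,0,0.7,0.02],[0,0,0,0,0,0.7,0]]' 50
python3 d.py .461 .2346 .267
```

```text
t: 23.45
tool_pos: [0.4629, 0.2354, 0.2682]
tool_rot: [-0.39, 3.109, 0.003]
contact_force: [-0.5, 0.1, 4.3]
opening: 0.0371
t 23.45 pos [462.9 235.4 268.2] F [-0.5  0.1  4.3] T [0.02 0.16 0.04] open 37.1
shift mm [ 2.  -0.3  0.2] | after turn [ 2.  -0.3  0.2] turn [ 0.0006  0.0088 -0.0001]
t: 23.87
tool_pos: [0.4637, 0.2357, 0.2666]
tool_rot: [-0.39, 3.106, 0.003]
contact_force: [-1.3, -0.4, 5.9]
opening: 0.0427
t 23.87 pos [463.7 235.7 266.6] F [-1.3 -0.4  5.9] T [-0.04  0.19  0.03] open 42.7
shift mm [ 2.9 -0.4 -0.5] | after turn [ 2.9 -0.4 -0.4] turn [0.0006 0.0119 0.    ]
```

```bash

python3 -m crank '[[0,0.003,0,0.3,0,0.2,-0.02],[0,0.003,0,0.3,0,0.3,-0.05],[0,0.003,0,0.3,0,0.3,-0.07],[0,0.002,0,0,0,0.3,-0.09],[0,0,0,0,0,0.3,-0.11]]' 50
python3 d.py .463 .2346 .265
python3 -m crank '[[0,0,0,0,0,0.3,-0.13],[0,0,0,0,0,0.3,-0.15],[0,0,0,0,0,0.3,-0.17],[0,0,0,0,0,0.2,-0.19],[0,0,0,0,0,0,-0.2]]' 50
python3 d.py .463 .2346 .265
```

```text
t: 24.28
tool_pos: [0.4634, 0.2356, 0.2652]
tool_rot: [-0.39, 3.114, 0.001]
contact_force: [1.1, 0.7, 5.1]
opening: 0.0473
t 24.28 pos [463.4 235.6 265.2] F [1.1 0.7 5.1] T [ 0.09 -0.03 -0.  ] open 47.3
shift mm [ 0.6 -0.8  0.2] | after turn [ 0.6 -0.8  0.2] turn [ 0.0006  0.003  -0.0001]
t: 24.7
tool_pos: [0.4634, 0.2355, 0.2638]
tool_rot: [-0.39, 3.115, 0.001]
contact_force: [0.1, 0.2, 3.4]
opening: 0.0512
t 24.70 pos [463.4 235.5 263.8] F [0.1 0.2 3.4] T [-0.   -0.09 -0.04] open 51.2
shift mm [ 0.6 -0.8 -1.2] | after turn [ 0.6 -0.8 -1.2] turn [ 0.0005  0.0026 -0.0001]
```

Upright and still pressed down. Open further to release.

```bash

python3 -m crank '[[0,0.002,0,0,0,0,-0.23],[0,0,0,0,0,0,-0.26],[0,0,0,0,0,0,-0.29],[0,0,0,0,0,0,-0.32],[0,0,0,0,0,0,-0.36],[0,0,0,0,0,0,-0.42],[0,0,0,0,0,0,-0.5]]' 50
python3 d.py .463 .2346 .265
python3 -m crank '[[0,0,0,0,0,0,-0.7],[0,0,0,0,0,0,-0.9],[0,0,0,0,0,0,-1],[0,0,0,0,0,0,-1],[0,0,0,0,0,0,-1]]' 50
python3 d.py .463 .2346 .265
python3 - <<'E'
from ov import *
q=eyes.get_image("scene"); p=eyes.get_image("top")
save(p,"pics/t17.png",(80,180,180,280),6)
im=np.clip((q["image"][60:190,290:400,::-1].astype(float)-20)*2.5,0,255).astype(np.uint8)
cv2.imwrite("pics/s17.png",cv2.resize(im,None,fx=5,fy=5,interpolation=cv2.INTER_CUBIC))
E
```

```text
t: 25.28
tool_pos: [0.4617, 0.235, 0.2606]
tool_rot: [0.39, -3.111, 0.001]
contact_force: [0.1, 0.3, 0.5]
opening: 0.064
t 25.28 pos [461.7 235.  260.6] F [0.1 0.3 0.5] T [-0.02  0.06  0.06] open 64.0
shift mm [-1.1 -0.7 -4.4] | after turn [-1.2 -0.7 -4.4] turn [ 0.0001 -0.0063 -0.0001]
t: 25.7
tool_pos: [0.4614, 0.2349, 0.2602]
tool_rot: [0.39, -3.11, 0.001]
contact_force: [-0.2, 0.3, 0.3]
opening: 0.0858
t 25.70 pos [461.4 234.9 260.2] F [-0.2  0.3  0.3] T [0.03 0.03 0.04] open 85.8
shift mm [-1.4 -0.7 -4.8] | after turn [-1.4 -0.7 -4.8] turn [-0.     -0.0073 -0.0001]
```

View pics/s17.png

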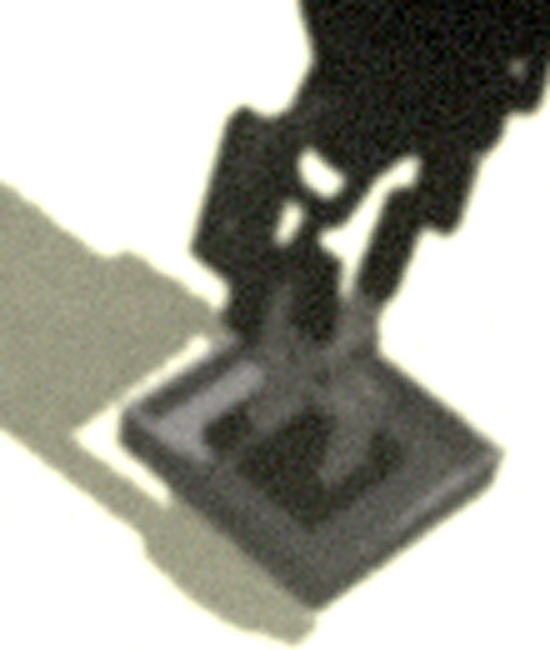

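```bash

python3 -m crank '[[0,-0.004,0,0,0,-5,-1],[0,-0.003,0,-0.5,0,-10,-1],[0,0,0,0,0,-15,-1],[0,0,0,0,0,-25,-1],[0,0,0,0,0,-30,-1],[0,0,0,0,0,-30,-1],[0,0,0,0,0,-15,-1],[0,0,0,0,0,0,-1]]' 50
python3 d.py .463 .2346 .36
python3 -m crank '[[0,0,0,0,30,-5,-1],[0,0,0,0,40,-5,-1],[0,0,0,0,40,0,-1],[0,0,0,0,40,0,-1],[0,0,0,0,20,0,-1],[0,0,0,0,0,0,-1],[0,0,0,0,0,0,-1]]' 50
python3 - <<'E'
from ov import *
q=eyes.get_image("scene"); p=eyes.get_image("top")
save(p,"pics/t18.png",None,1.5); save(q,"pics/s18.png",None,1.5)
im=np.clip((q["image"][90:190,300:400,::-1].astype(float)-20)*1.8,0,255).astype(np.uint8)
im2=np.clip((q["image"][210:310,110:210,::-1].astype(float)-20)*1.8,0,255).astype(np.uint8)
cv2.imwrite("pics/s18z.png",cv2.resize(np.hstack([im,im2]),None,fx=4,fy=4,interpolation=cv2.INTER_CUBIC))
for c in (q,p):
  for n in ["pliers_grip","pliers_feet","stand_pad","ring_center","valve_top","cup","cone","case","jar"]:
    r=spotter.mark_of(n,c); print(n,[(np.round(a["centre"],4).tolist(),round(a["confidence"],2)) for a in r[:1]])
E
```

```text
t: 26.47
tool_pos: [0.4612, 0.2348, 0.3995]
tool_rot: [0.391, -3.117, 0.0]
contact_force: [1.1, 0.4, 0.2]
opening: 0.0853
t 26.47 pos [461.2 234.8 399.5] F [1.1 0.4 0.2] T [ 0.01  0.01 -0.03] open 85.3
shift mm [-1.7 -0.6 39.5] | after turn [-1.7 -0.6 39.5] turn [-0.0001 -0.0002 -0.0001]
t: 27.05
tool_pos: [0.4178, 0.4052, 0.4112]
tool_rot: [-0.383, 3.112, 0.001]
contact_force: [-0.2, -0.5, 0.0]
opening: 0.0852
pliers_grip [([0.4665, 0.2344, 0.1097], 0.86)]
pliers_feet [([0.464, 0.2379, 0.0169], 0.71)]
stand_pad [([0.4643, 0.2355, 0.0142], 0.63)]
ring_center [([0.5518, -0.1729, 0.0739], 0.83)]
valve_top [([0.5562, -0.1724, 0.0482], 0.76)]
cup [([0.7042, 0.0867, -0.0031], 0.57)]
cone [([0.7038, -0.0109, -0.0002], 0.68)]
case [([0.3806, -0.0042, -0.0052], 0.86)]
jar [([0.6965, -0.0749, 0.0029], 0.67)]
pliers_grip [([0.465, 0.232, 0.1107], 0.89)]
pliers_feet [([0.466, 0.2363, 0.0138], 0.94)]
stand_pad [([0.4603, 0.2359, 0.0144], 0.92)]
ring_center [([0.6983, -0.0748, 0.0002], 0.74)]
valve_top [([0.555, -0.1725, 0.0433], 0.74)]
cup [([0.7071, 0.0818, -0.0004], 0.83)]
cone [([0.701, -0.0121, -0.0029], 0.9)]
case [([0.3804, 0.0019, 0.0002], 0.66)]
jar [([0.7012, -0.0748, 0.0035], 0.77)]
```

View pics/s18z.png

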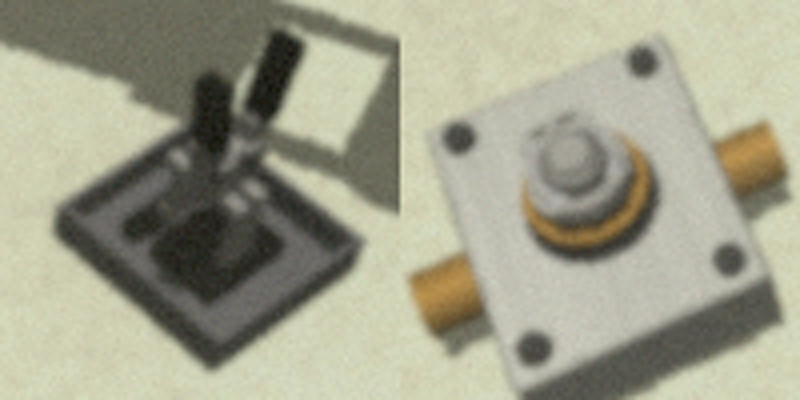

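View pics/t18.png

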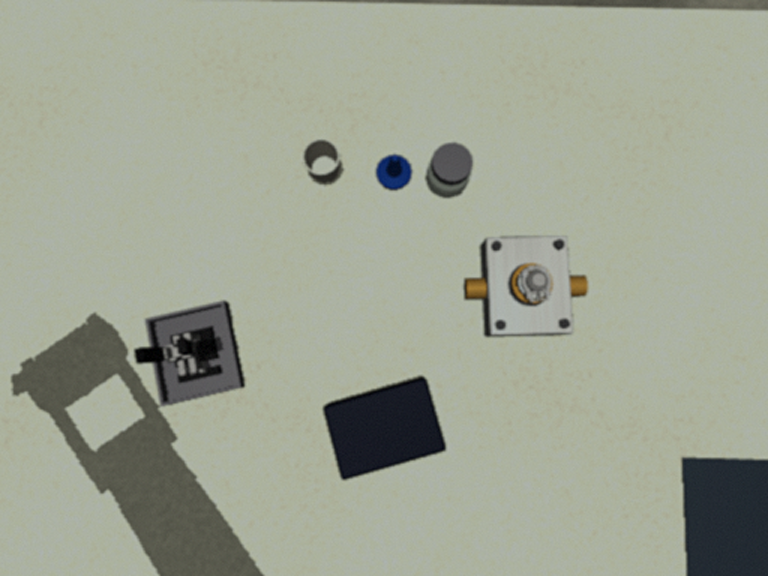

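The last pictures show three things:
- **Pliers:** they stand upright on the pad in the stand (top image around (190,350)).
- **Ring:** it is closed around the stem, with its lugs together at (535,298).
- **Other things:** the cup, cone, jar and case are where they were.

I'm handing the job in.

```bash
python3 -c "
from station import ctrl
print(ctrl.finish_job())"
```

```text
the job is handed in; nothing more can be done
None
```

The ring is closed in the stem's groove, and the pliers are back upright on their pad. I handed the job in at about 28 s of the 64 s. No verdict was reported, so success rests on my own checks.

**What I did:** I squeezed the pliers and lifted them with the ring spread on the pins. I then lowered the ring over the stem, shifting about 1 mm where I felt sideways force. The cap went down about 7.5 mm, taking roughly 4 to 7 N and then stopping at its limit. I opened the pliers slowly, which peaked at about 11 N of push, lifted them off and stood them back on the pad.

**Last checks:**
- **Ring:** the pictures show it closed around the stem with its lugs together. The scene camera put its centre about 1 to 4 mm off the valve centre, with about 4 mm measuring error. It was at z 0.074 m, about 29 mm above the block. I had no direct reading of its arm angles or of the force holding it.
- **Pliers:** they stand upright within about 5 mm of the pad's middle, with the grip point at z 0.110 m. The gripper is open and well clear.
- **Other things on the bench:** the cup, cone, case and jar are unmoved within measuring error.

**Disagreements:**
- The two cameras differed by 2 to 4 mm on the valve position, and contact forces settled that one.
- In the last top picture the network mistook the jar for the ring. I relied on the scene camera and the pictures instead.

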